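Hang the tablet tester's lift-off door

TASK

Lift the grey door straight up out of its stand and hang it on the white tablet tester: with the door standing wide open, lower both knuckles gently onto the two hinge pins until they rest fully home, never forcing or dropping it (the pins bend). Then let go, swing the door fully shut and leave it there, without disturbing the other things on the bench.

Things in the scene. Friction and masses are not known exactly. Their poses are not given: they have to be found in the camera images.
- door: lift-off door: upright grey plastic plate 150 x 150 mm, 8 mm thick, about 0.36 kg, dark window. Origin at the plate's centre, 75 mm below its bare top edge, where it is gripped. z up, y across the plate to the hinge edge, x out of the outer face, which has a small black knob (16 mm wide, 18 mm proud) in its lower corner by the free edge
- door_axis (a point): the point on the axis of the door's two knuckles level with the door's origin (door frame 0, 87, 0 mm, so 12 mm beyond the plate's edge). Knuckles: upright aluminium tubes, 24 mm outside diameter, 24 mm long, bore 9.8 mm, open at both ends; their lower ends are 55 mm below and 35 mm above this point
- door_free_edge (a point): middle of the door's free upright edge, opposite the hinge (door frame 0, -75, 0 mm). When shut it is at about y = +4.5 mm in the tester's frame, resting on the chamber wall. Pressed home and let go, the door may spring back a few mm there; that counts as shut
- tester: white tablet tester, fixed. Origin at bench level under the nominal hinge axis; z up, +y into the chamber, -y in front. Chamber front x -24 to -185 mm at y +8.5, roof 187 high from y +40, base plate 12 high out to y -30. Wide open at a right angle the door's yaw equals the tester's (plate reaches to -y); shut it is 1.57 rad further clockwise from above (plate reaches to -x)
- upper_pin (a point): nominal top of the upper pin, 157 mm up. The aluminium bracket has a post 12 x 24 mm, 31 mm to +x, and two 12 mm thick arms, tops 45 and 135 mm up, each with a steel pin: 8 mm diameter, 22 tall, the top 6 mm a cone down to 6.4 mm. Both pins share one vertical axis. It is fixed in slots: the real axis lies up to 6 mm in x and 4 mm in y (tester frame) from here: find it by sight or feel
- lower_pin (a point): nominal top of the lower pin, 67 mm up. The lower knuckle comes in from the front (-y) between the two arms, the door held 22 to 54 mm above its hung height. Hung, each knuckle rests on its arm and the door's origin is 100 mm above the bench. More than 30 N between door and pins, or door and tester, bends the pins
- lip (a point): underside of a small lip of the tester's roof, 179 mm up, spanning x -185 to -148 and out to y -16 mm (tester frame). It covers the shut door's free top corner, 4 mm above it, so the door can be hung only while open; push it shut beside the lip, nearer the hinge. Hung, the door swings freely with slight friction and stays where it is left
- rack: fixed aluminium stand, 90 x 110 mm, one slot along its y, walls 57 mm high, slot floor 12 mm above the bench. The door stands in the slot at first, hinge edge to the rack's +y, within 4 mm of centred, with 1.2 mm play either side, so it can lean a little. Origin under its centre at bench level, z up
- jar: bystander: white plastic jar, 56 mm wide, 75 mm tall, loose; origin at the centre of its underside
- beaker: bystander: empty glass beaker, 64 mm wide, 85 mm tall, loose; origin at the centre of its underside
- bottle: bystander: amber glass bottle, 60 mm wide, 150 mm tall, loose; origin at the centre of its underside
- mortar: bystander: white ceramic bowl, 90 mm wide, 55 mm tall, loose; origin at the centre of its underside
- weight: bystander: steel calibration weight, a cylinder 36 mm wide and 40 mm tall, loose; origin at the centre of its underside
- screwdriver: bystander: screwdriver with a black handle, lying flat, 170 mm long, loose; origin at the centre of its underside
There are look-alikes about, which are no part of the job. What is shaped like the door but purple is not meant.

How it is judged:
By the outcome, as a careful person would: the job done as asked, in the order asked, and still so for the second after the job is handed in, with the robot touching nothing.
It also fails if it takes over 72 s, if anything falls off the work surface, if the arm or the gripper's body presses on something with over 40 N, if the wrist force passes 120 N, or if a joint passes its speed limit or range.

ROBOT

A 7-joint arm with a two-finger parallel gripper is mounted at the origin on the work surface. World frame = base frame: x ahead of the robot, y to its left, z up, the work surface at z = 0. Lengths are in m, angles in rad, forces in N, time in s.
With the tool pointing down it reaches from about 0.425 to 0.925 m from the base axis. Payload 6.8 kg.
Tool frame: the origin (TCP) lies midway between the tips of the shut fingers; the grasp point (between the pads) lies 19 mm behind it; x points along the fingers, z is the direction in which the jaws open and shut, and the axes are right-handed (so a half turn about x gives the same grasp; the last joint's range is limited). The gripper opens to 85 mm and grips with 20 to 120 N. Pads are 22 mm wide; open, the fingers measure 114 mm over their backs; the gripper's body (76 mm by 85 mm) begins 54 mm behind the grasp point. The pads swing forward as they close: fully open they stand 13 mm farther back than shut.
Start: joints at [1.02, 0.477, 0.022, 1.555, -0.011, 1.109, -0.083], TCP at [0.289, -0.61, 0.231] pointing down, gripper open.
Joint ranges: [-2.96, 2.96], [-0.34, 2.1], [-1.41, 1.46], [0.24, 2.44], [-1.37, 4.51], [0.17, 1.92], [-2.96, 2.96]. Speed limits (rad/s): [2.39, 2.39, 3.14, 3.14, 3.14, 3.14, 3.14].

INTERFACE

Orientations are given as a unit quaternion [w, x, y, z].
In Python, from station import bot gives the robot as it stands. The module is installed in compiled form; this text tells all that it offers.
- The arm moves only by the shell command python3 -m jog 'ROWS' [FORCE]. ROWS is text: rows parted by semicolons, each of 7 numbers parted by spaces: the shift along the tool's x, y, z in mm, then the turn, a rotation vector about the tool's x, y, z in units of 6 degrees (1.0 is 6 degrees), then the finger opening in mm, from 0 to 85.4. A call has 1 to 5 rows; each row shifts and turns the commanded pose from where the row before left it, along the tool's axes as they then stand; what a row does not reach is not made up. A row lasts 1/10 s, in which the tool goes at most 50 mm and 8.59 degrees, less where a joint would pass 70% of its speed; a pose out of reach is approached as far as the arm can. A call with a gripper value outside its range is refused whole. The fingers move at their own pace and stop on an object; FORCE is the grip in N (left out, the last holds). Time passes only in rows, so rows that do not move let the fingers close. It gives the time, the measured TCP pose, the force and the opening at its end, in the units of the state.
- bot.get_obs(): the state, without advancing time (a new reading comes with each control period).
- bot.read_camera(name): name is "scene" or "side" or "wrist"; returns (picture, depth): 420x560x3 uint8, red, green, blue; 420x560 float32, m along the optical axis (not along the pixel's ray), 0 where there is no reading.
- bot.calibration(name): a dict with "fx", "fy", "cx", "cy" (pixels), "T" (4x4, takes a point from camera to world coordinates). Camera axes: x right, y up, looking along -z (the intrinsics and any distortion apply to the point x, -y, -z); pixel columns grow to the right and rows downward; lengths in m; the calibration is good to about 2 mm. A picture is of the moment at which its call begins: read the wrist's pose just before it. calibration takes no time and is no camera call; for the wrist camera it gives the pose at the moment of the call.
- bot.hand_in(): hands the job in, once; it reports no verdict.
The state is a dict: "t": time; "q": joint angles; "joint_vel": joint speeds; "joint_torque": joint torques, N m; "eef_pos": TCP position; "tool_rot": TCP orientation; "contact_force": force on the tool from outside, world axes, zero at the start; "torque": the same for the moment, N m; "gripper_width": opening from 0.0 (shut) to 1.0 (fully open).
Only numpy, scipy, OpenCV 4.12 (cv2) and the standard library are available. Lean on these libraries where they do the work, as an engineer would, in place of code of your own. Each camera call takes 0.05 s, during which the arm holds its last target.

## Working session

There is one attempt and no reset: what is moved stays moved. The work goes in short steps, Python scripts to look and compute and a shell command to move; the robot and the scene stay as the last step left them, time stands still between calls to the robot, and variables do not carry over. Pictures are saved under pics/ and viewed, and the job is handed in when it is done.

```bash
mkdir -p pics; ls
cat > h.py <<'E'
from station import bot
import numpy as np, cv2
from scipy.spatial.transform import Rotation as R
def snap(name,tag,crop=None,scale=1):
    K=bot.calibration(name); p,d=bot.read_camera(name)
    np.savez(f'{tag}.npz',p=p,d=d,T=K['T'],k=np.array([K['fx'],K['fy'],K['cx'],K['cy']]))
    cv2.imwrite(f'pics/{tag}.png',p[:,:,::-1]); return p,d,K
def load(tag):
    z=np.load(f'{tag}.npz'); return z['p'],z['d'],z['T'],z['k']
def cloud(tag):
    p,d,T,k=load(tag); v,u=np.mgrid[0:420,0:560]
    P=np.stack([(u-k[2])/k[0]*d,-(v-k[3])/k[1]*d,-d],-1)
    W=P@T[:3,:3].T+T[:3,3]; W[d==0]=np.nan; return W
def proj(tag,X):
    p,d,T,k=load(tag); c=(np.atleast_2d(X)-T[:3,3])@T[:3,:3]
    return np.stack([k[2]+k[0]*c[:,0]/-c[:,2],k[3]-k[1]*c[:,1]/-c[:,2]],-1)
def crop(tag,u0,u1,v0,v1,s,out):
    p=load(tag)[0][v0:v1,u0:u1,::-1]
    cv2.imwrite(f'pics/{out}.png',cv2.resize(p,None,fx=s,fy=s,interpolation=cv2.INTER_CUBIC))
def st():
    o=bot.get_obs(); q=o['tool_rot']; r=R.from_quat([q[1],q[2],q[3],q[0]])
    print('t',o['t'],'pos',np.round(o['eef_pos'],4),'F',np.round(o['contact_force'],1),'M',np.round(o['torque'],2),'w',round(o['gripper_width'],3)); print(np.round(r.as_matrix(),3).tolist(),'q',np.round(o['q'],3))
    return o,r
E
python3 - <<'E'
from h import *
for n in ['scene','side','wrist']:
    p,d,K=snap(n,n+'0'); print(n,{k:(np.round(v,3).tolist() if k=='T' else v) for k,v in K.items()})
st()
E
```

```text
pics
scene {'fx': 517.349578058293, 'fy': 517.349578058293, 'cx': 276.83364289931677, 'cy': 212.29091976183142, 'T': [[-0.21, -0.742, 0.636, 1.27], [0.978, -0.156, 0.141, 0.074], [-0.006, 0.652, 0.758, 1.035], [0.0, 0.0, 0.0, 1.0]]}
side {'fx': 429.8994664518715, 'fy': 429.8994664518715, 'cx': 278.18466165999297, 'cy': 210.22995356468147, 'T': [[-0.996, 0.066, -0.06, 0.45], [-0.089, -0.74, 0.667, 0.583], [-0.001, 0.669, 0.743, 0.875], [0.0, 0.0, 0.0, 1.0]]}
wrist {'fx': 327.1964568944188, 'fy': 327.1964568944188, 'cx': 276.13794853233645, 'cy': 209.77412351680047, 'T': [[0.428, 0.871, 0.239, 0.349], [-0.904, 0.413, 0.112, -0.583], [-0.002, -0.264, 0.965, 0.374], [0.0, 0.0, 0.0, 1.0]]}
t 0.15 pos [ 0.289  -0.6095  0.2306] F [ 0.1 -0.1  0.5] M [-0.04 -0.06  0.01] w 0.999
[[-0.001, 0.904, 0.428], [0.001, 0.428, -0.904], [-1.0, -0.0, -0.001]] q [ 1.02   0.478  0.022  1.556 -0.012  1.109 -0.083]
```

View pics/scene0.png

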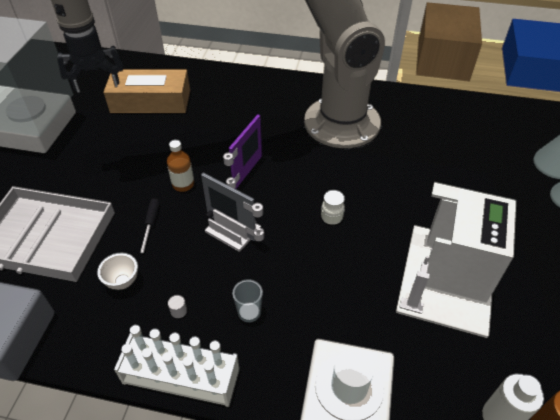

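View pics/side0.png

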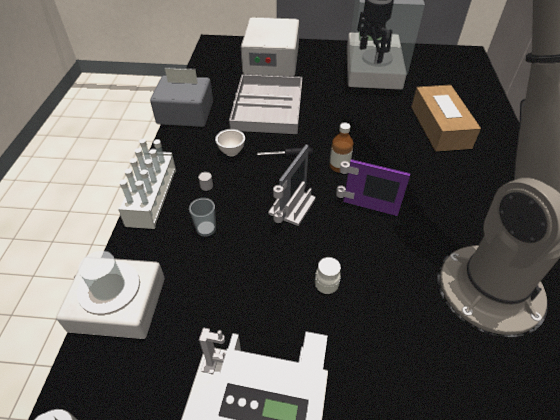

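View pics/wrist0.png

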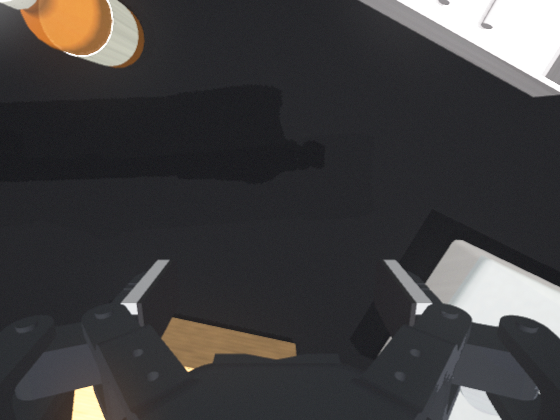

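Candidates: the grey plate in the rack (scene 230,205; side 292,185) and the purple one (scene 245,150; side 378,187). Grey, standing in the slotted stand, is the one meant. Confirming that in crops.

Run:
```python
from h import *
a=load('scene0')[0][165:255,190:290,::-1]; b=load('side0')[0][140:230,250:350,::-1]
c=load('scene0')[0][180:335,390:525,::-1]; d=load('side0')[0][315:420,170:340,::-1]
f=lambda i:cv2.resize(i,(400,300),interpolation=cv2.INTER_CUBIC)
cv2.imwrite('pics/c1.png',np.vstack([np.hstack([f(a),f(b)]),np.hstack([f(c),f(d)])]))
for n in ['scene0','side0']:
    W=cloud(n); np.set_printoptions(precision=3,suppress=True)
    for nm,lo,hi in [('door',None,None)]: pass
    if n=='scene0': L=[(208,182),(252,205),(232,200),(232,155),(412,290),(440,190),(500,200),(333,205),(248,300),(180,170),(118,270),(177,306)]
    else: L=[(305,152),(292,175),(280,190),(375,187),(210,345),(260,400),(315,345),(328,275)]
    for u,v in L: print(n,u,v,W[v,u])
```

```text
scene0 208 182 [ 0.466 -0.272  0.149]
scene0 252 205 [ 0.511 -0.153  0.143]
scene0 232 200 [ 0.494 -0.207  0.13 ]
scene0 232 155 [ 0.342 -0.249  0.127]
scene0 412 290 [0.625 0.227 0.081]
scene0 440 190 [0.421 0.259 0.189]
scene0 500 200 [0.422 0.389 0.187]
scene0 333 205 [0.413 0.026 0.076]
scene0 248 300 [ 0.684 -0.125  0.016]
scene0 180 170 [ 0.378 -0.383  0.081]
scene0 118 270 [ 0.669 -0.448  0.016]
scene0 177 306 [ 0.746 -0.269  0.042]
side0 305 152 [ 0.458 -0.271  0.154]
side0 292 175 [ 0.486 -0.201  0.136]
side0 280 190 [ 0.511 -0.136  0.146]
side0 375 187 [ 0.27  -0.23   0.084]
side0 210 345 [0.612 0.238 0.094]
side0 260 400 [0.498 0.361 0.19 ]
side0 315 345 [0.417 0.264 0.188]
side0 328 275 [0.388 0.045 0.073]
```

View pics/c1.png

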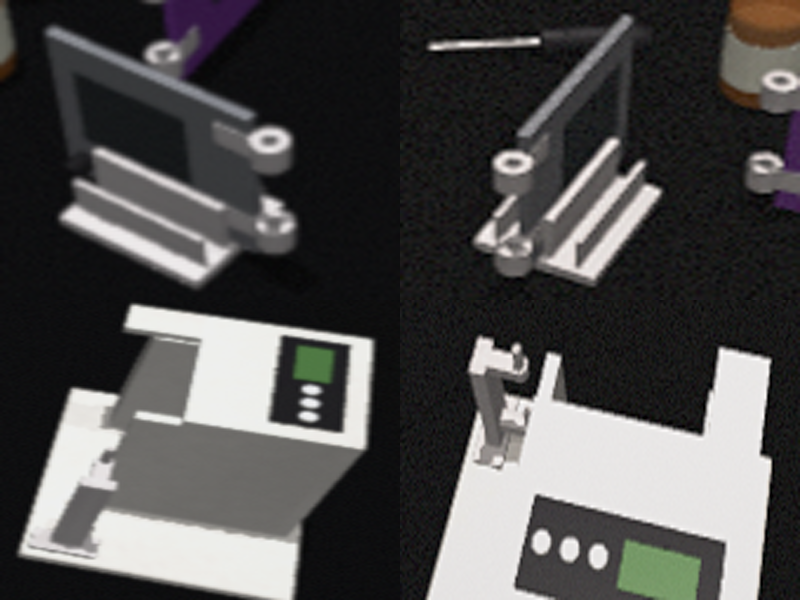

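Run:
```python
from h import *
np.set_printoptions(precision=4,suppress=True)
for n in ['scene0','side0']:
    W=cloud(n).reshape(-1,3)
    m=(abs(W[:,2]-.187)<.006)&(W[:,1]>.18)&(W[:,1]<.6)&(W[:,0]>.3)&(W[:,0]<.8)
    R2=W[m]; print(n,m.sum(),R2.min(0),R2.max(0),np.median(R2[:,2]))
    # min-area rect
    h=cv2.convexHull((R2[:,:2]*1000).astype(np.float32)); print(cv2.approxPolyDP(h,6,True).reshape(-1,2))
    np.save(n+'_roof.npy',R2)
    m=(W[:,2]>.154)&(W[:,2]<.175)&(abs(W[:,0]-.49)<.07)&(abs(W[:,1]+.2)<.12)
    D=W[m]; print('door top',m.sum(),D.min(0),D.max(0)); c=D.mean(0)
    (vx,vy,x0,y0)=cv2.fitLine(D[:,:2].astype(np.float32),cv2.DIST_HUBER,0,.001,.001).ravel()
    s=np.sign(vy); d=np.array([vx,vy])*s; t=(D[:,:2]-[x0,y0])@d; print('dir',d,'ends',np.array([x0,y0])+d*np.percentile(t,1),np.array([x0,y0])+d*np.percentile(t,99),np.ptp(t),'z',np.median(D[:,2]))
    # image of occupancy of roof
    g=np.zeros((400,400),np.uint8); ij=((R2[:,:2]-[.35,.2])*1000).astype(int); ij=ij[(ij>=0).all(1)&(ij<400).all(1)]
    g[ij[:,0],ij[:,1]]=255; g=cv2.morphologyEx(g,cv2.MORPH_CLOSE,np.ones((7,7))); cv2.imwrite('pics/roof_%s.png'%n,g)
a=cv2.imread('pics/roof_scene0.png');b=cv2.imread('pics/roof_side0.png'); cv2.imwrite('pics/roof.png',np.hstack([a,b]))
```

```text
scene0 3668 [0.398  0.2409 0.181 ] [0.5779 0.4179 0.193 ] 0.1883075994421522
[[577.3146 402.0591]
 [418.2178 415.5935]
 [401.9573 245.9358]
 [436.5188 240.9315]
 [562.4279 253.7806]]
door top 271 [ 0.4514 -0.2909  0.1541] [ 0.5147 -0.151   0.1674]
dir [0.3742 0.9274] ends [ 0.459  -0.2901] [ 0.5142 -0.1534] 0.1496172005794291 z 0.16121619279408383
side0 7041 [0.3969 0.2407 0.181 ] [0.5749 0.3953 0.193 ] 0.18790661667951936
[[573.8478 395.2971]
 [413.0779 379.9085]
 [397.0374 245.7829]
 [429.5626 240.6774]
 [559.2938 257.268 ]]
door top 190 [ 0.4505 -0.2892  0.154 ] [ 0.5123 -0.1493  0.1654]
dir [0.3947 0.9188] ends [ 0.4515 -0.2868] [ 0.51   -0.1508] 0.15049629079962074 z 0.16145092365571234
```

View pics/roof.png

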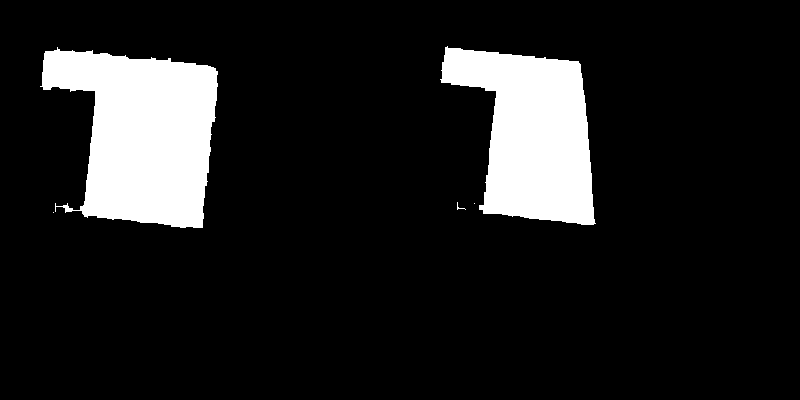

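Run:
```python
from h import *
from scipy.optimize import minimize
for n in ['scene','side']:
    g=cv2.imread(f'pics/roof_{n}0.png',0)[:200 if 0 else 400,:130]>0  # front part y<.33
    I,J=np.mgrid[0:400,0:130]; X=I+350.5; Y=J+200.5
    def cost(v):
        c,s=np.cos(v[2]),np.sin(v[2]); dx=X-v[0];dy=Y-v[1]; a=c*dx+s*dy; b=-s*dx+c*dy
        sg=lambda x:1/(1+np.exp(-x))
        m=sg(a+185)*sg(-24-a)*sg(b-40); l=sg(a+185)*sg(-148-a)*sg(b+16)*sg(42-b)
        return (abs(np.maximum(m,l)-g)).sum()
    r=minimize(cost,[590,245,-.088],method='Nelder-Mead',options=dict(initial_simplex=[[590,245,-.088],[595,245,-.088],[590,250,-.088],[590,245,-.06]]))
    print(n,r.x,r.fun)
```

```text
scene [ 5.84500763e+02  2.40370240e+02 -1.09495519e-01] 667.4952913201532
side [ 5.82357701e+02  2.39983102e+02 -1.12721409e-01] 559.8671770208988
```

```bash
cat >> h.py <<'E'
def go(x,y,z,yaw):
    o,r=st(); M=r.as_matrix(); d=M.T@(np.array([x,y,z])-o['eef_pos'])*1000
    c,s=np.cos(yaw),np.sin(yaw); G=np.array([[0,c,s],[0,s,-c],[-1,0,0]])
    rv=R.from_matrix(M.T@G).as_rotvec()
    print('shift (cur tool axes) mm',np.round(d,1),'turn units',np.round(np.degrees(rv)/6,2),' shift in goal axes',np.round(G.T@(np.array([x,y,z])-o['eef_pos'])*1000,1), 'yaw',np.round(np.degrees(np.arctan2(M[1,1],M[0,1])),2))
E
python3 -c "
from h import *
go(.484,-.220,.231,np.radians(67.5))"
python3 -m jog '0 0 0 -1.4 0 0 85; 0 0 0 -1.4 0 0 85; 0 0 0 -1.4 0 0 85; 0 0 0 -1.4 0 0 85; 0 0 0 -1.4 0 0 85'
python3 -c "
from h import *
go(.484,-.220,.231,np.radians(67.5))"
```

```text
t 0.15 pos [ 0.289  -0.6095  0.2306] F [ 0.1 -0.1  0.5] M [-0.04 -0.06  0.01] w 0.999
[[-0.001, 0.904, 0.428], [0.001, 0.428, -0.904], [-1.0, -0.0, -0.001]] q [ 1.02   0.478  0.022  1.556 -0.012  1.109 -0.083]
shift (cur tool axes) mm [-1.000e-01  3.431e+02 -2.684e+02] turn units [-7.02 -0.01 -0.  ]  shift in goal axes [-4.000e-01  4.345e+02  3.110e+01] yaw 25.37
t: 0.65
eef_pos: [0.2891, -0.6097, 0.2309]
tool_rot: [0.694, 0.137, 0.694, -0.136]
contact_force: [-0.3, 0.6, -0.2]
gripper_width: 0.993
t 0.65 pos [ 0.2891 -0.6097  0.2309] F [-0.3  0.6 -0.2] M [-0.02 -0.03  0.02] w 0.993
[[-0.0, 0.379, 0.925], [0.001, 0.925, -0.379], [-1.0, 0.0, -0.001]] q [ 1.13   0.482 -0.135  1.547  0.069  1.118  0.591]
shift (cur tool axes) mm [1.000e-01 4.345e+02 3.260e+01] turn units [ 0.04 -0.01 -0.  ]  shift in goal axes [-1.000e-01  4.346e+02  3.090e+01] yaw 67.72
```

```bash
python3 -m jog '0 40 3 0 0 0 85; 0 45 4 0 0 0 85; 0 45 4 0 0 0 85; 0 45 4 0 0 0 85; 0 45 4 0 0 0 85'
python3 -m jog '0 45 3 0 0 0 85; 0 45 3 0 0 0 85; 0 45 3 0 0 0 85; 0 40 2 0 0 0 85; 0 20 1 0 0 0 85'
python3 -c "
from h import *
snap('wrist','w1')
go(.484,-.220,.231,np.radians(67.5))"
```

```text
t: 1.15
eef_pos: [0.3918, -0.4124, 0.2312]
tool_rot: [0.693, 0.139, 0.693, -0.139]
contact_force: [1.1, -0.2, 0.4]
gripper_width: 0.995
t: 1.65
eef_pos: [0.4791, -0.2345, 0.2314]
tool_rot: [0.694, 0.137, 0.694, -0.137]
contact_force: [-0.4, -0.3, -0.5]
gripper_width: 0.992
t 1.7 pos [ 0.4802 -0.2323  0.2314] F [ 1.2  2.4 -0.1] M [ 0.16 -0.06 -0.02] w 0.995
[[0.001, 0.378, 0.926], [0.002, 0.926, -0.378], [-1.0, 0.003, 0.0]] q [ 0.61   0.265 -0.325  1.876  0.096  1.016 -0.143]
shift (cur tool axes) mm [ 0.4 12.8 -1.1] turn units [ 0.05  0.   -0.03]  shift in goal axes [ 0.4 12.8 -1.2] yaw 67.81
```

View pics/w1.png

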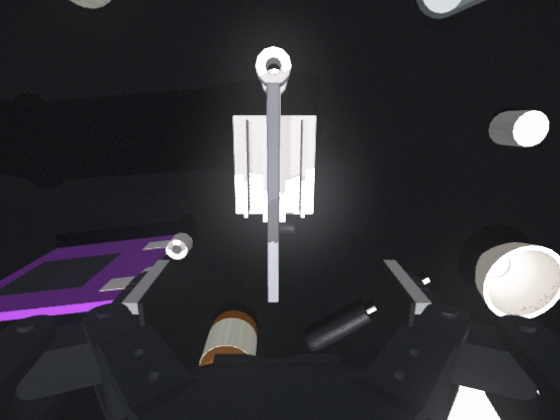

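```bash
cat >> h.py <<'E'
def doortop(tag,zlo=.15,zhi=.175,xr=(.4,.6),yr=(-.32,-.1)):
    W=cloud(tag); V=W.reshape(-1,3)
    m=(V[:,2]>zlo)&(V[:,2]<zhi)&(V[:,0]>xr[0])&(V[:,0]<xr[1])&(V[:,1]>yr[0])&(V[:,1]<yr[1])
    D=V[m]; vx,vy,x0,y0=cv2.fitLine(D[:,:2].astype(np.float32),cv2.DIST_HUBER,0,.001,.001).ravel()
    d=np.array([vx,vy])*np.sign(vy); t=(D[:,:2]-[x0,y0])@d; n=np.array([d[1],-d[0]]); w=(D[:,:2]-[x0,y0])@n
    print('n',len(D),'ang',np.degrees(np.arctan2(d[1],d[0])),'ends',np.array([x0,y0])+d*t.min(),np.array([x0,y0])+d*t.max(),'len',np.ptp(t),'thick',np.percentile(w,[2,98]),'z',np.median(D[:,2]))
E
python3 -c "
from h import *
doortop('w1')
W=cloud('w1'); print(W[66,285],W[66,261],W[55,273],W[80,273],W[200,273],W[290,273])
"
```

```text
n 2624 ang 67.5157 ends [ 0.45377468 -0.2910998 ] [ 0.51086238 -0.15317104] len 0.14927608354423638 thick [-0.00383999  0.00382964] z 0.16251169057054377
[ 0.52226506 -0.14524712  0.14756615] [ 0.50802474 -0.13919764  0.14637944] [ 0.51774547 -0.13595865  0.14542623] [ 0.51192773 -0.15004722  0.14718836] [ 0.48272022 -0.22092615  0.16201184] [ 0.45740992 -0.28205535  0.16308666]
```

```bash
python3 -m jog '0 6 -1.5 0.04 0 -0.03 85; 0 5 0 0 0 0 85; 20 0 0 0 0 0 85; 0 0 0 0 0 0 85'
python3 -c "
from h import *
go(.4823,-.2221,.130,np.radians(67.5))"
```

```text
t: 2.1
eef_pos: [0.4784, -0.2286, 0.2093]
tool_rot: [0.691, 0.14, 0.695, -0.142]
contact_force: [-0.4, -0.3, 0.1]
gripper_width: 0.995
t 2.1 pos [ 0.4784 -0.2286  0.2093] F [-0.4 -0.3  0.1] M [ 0.04  0.01 -0.01] w 0.995
[[-0.005, 0.39, 0.921], [-0.002, 0.921, -0.39], [-1.0, -0.004, -0.004]] q [ 0.595  0.286 -0.321  1.904  0.112  0.973 -0.178]
shift (cur tool axes) mm [79.3  7.8  1.4] turn units [-0.08 -0.04  0.03]  shift in goal axes [79.3  7.5  1.1] yaw 67.03
```

```bash
python3 -m jog '15 7.6 1.2 -0.08 -0.04 0.03 85; 20 0 0 0 0 0 85; 20 0 0 0 0 0 85; 0 0 0 0 0 0 85; 0 0 0 0 0 0 85'
python3 -c "
from h import *
snap('wrist','w2')
doortop('w2')
go(.4823,-.2221,.130,np.radians(67.5))"
```

```text
t: 2.6
eef_pos: [0.4844, -0.2224, 0.1568]
tool_rot: [0.695, 0.137, 0.692, -0.138]
contact_force: [-0.8, -0.3, -0.1]
gripper_width: 0.994
n 4992 ang 67.68465 ends [ 0.46380981 -0.26745396] [ 0.51081529 -0.15293016] len 0.12379505528047897 thick [-0.04015087  0.04491523] z 0.16257247759707188
t 2.65 pos [ 0.485  -0.2224  0.1573] F [0.4 0.4 0.1] M [-0.01  0.05  0.01] w 0.997
[[0.005, 0.382, 0.924], [-0.002, 0.924, -0.382], [-1.0, -0.0, 0.005]] q [ 0.575  0.351 -0.318  1.952  0.144  0.855 -0.212]
shift (cur tool axes) mm [27.3 -0.8 -2.7] turn units [0.01 0.05 0.  ]  shift in goal axes [27.3 -0.8 -2.6] yaw 67.55
```

View pics/w2.png

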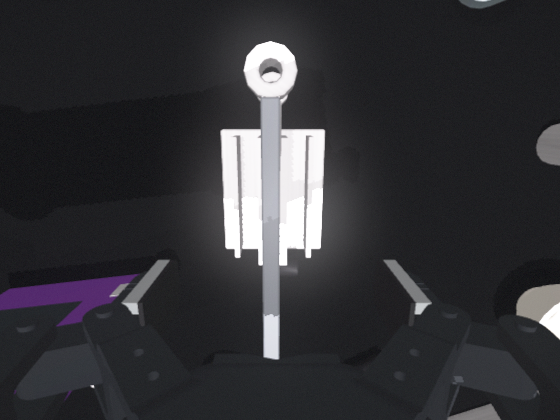

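```bash
python3 -m jog '10 -0.8 -2.6 0 0.03 0 85; 12 0 0 0 0 0 85; 5 0 0 0 0 0 60; 0 0 0 0 0 0 40; 0 0 0 0 0 0 20' 60
python3 -c "
from h import *
go(.4823,-.2221,.130,np.radians(67.5))"
```

```text
t: 3.15
eef_pos: [0.4819, -0.2214, 0.1291]
tool_rot: [0.694, 0.137, 0.693, -0.137]
contact_force: [-0.5, -0.0, 0.7]
gripper_width: 0.511
t 3.15 pos [ 0.4819 -0.2214  0.1291] F [-0.5 -0.   0.7] M [-0.01  0.04 -0.01] w 0.511
[[0.001, 0.381, 0.925], [-0.0, 0.925, -0.381], [-1.0, 0.0, 0.001]] q [ 0.567  0.387 -0.311  1.978  0.162  0.8   -0.226]
shift (cur tool axes) mm [-0.9 -0.5  0.6] turn units [ 0.02  0.01 -0.  ]  shift in goal axes [-0.9 -0.5  0.6] yaw 67.62
```

```bash
python3 -m jog '0 0 0 0 0 0 12; 0 0 0 0 0 0 4; 0 0 0 0 0 0 0; 0 0 0 0 0 0 0; 0 0 0 0 0 0 0' 60
python3 -m jog '0 0 0 0 0 0 0; 0 0 0 0 0 0 0'
python3 -c "
from h import *
st()"
```

```text
t: 3.65
eef_pos: [0.4823, -0.2217, 0.1297]
tool_rot: [0.694, 0.137, 0.693, -0.137]
contact_force: [-0.5, -0.6, 4.3]
gripper_width: 0.083
t: 3.85
eef_pos: [0.4823, -0.2217, 0.1297]
tool_rot: [0.694, 0.137, 0.693, -0.137]
contact_force: [-0.4, -0.3, 5.4]
gripper_width: 0.084
t 3.85 pos [ 0.4823 -0.2217  0.1297] F [-0.4 -0.3  5.4] M [-0.1   0.09 -0.  ] w 0.084
[[0.002, 0.381, 0.925], [-0.001, 0.925, -0.381], [-1.0, -0.0, 0.002]] q [ 0.567  0.386 -0.311  1.978  0.162  0.799 -0.226]
```

```bash
python3 -m jog '-5 0 0 0 0 0 0; -10 0 0 0 0 0 0; -15 0 0 0 0 0 0; -20 0 0 0 0 0 0; -20 0 0 0 0 0 0'
python3 -m jog '-12 0 0 0 0 0 0; 0 0 0 0 0 0 0'
python3 -c "
from h import *
snap('wrist','w3'); snap('side','s3')
doortop('w3',.22,.26)
st()"
```

```text
t: 4.35
eef_pos: [0.4809, -0.221, 0.1997]
tool_rot: [0.693, 0.137, 0.694, -0.137]
contact_force: [-0.2, 0.5, -4.2]
gripper_width: 0.09
t: 4.55
eef_pos: [0.4825, -0.2216, 0.2128]
tool_rot: [0.695, 0.137, 0.692, -0.138]
contact_force: [-0.1, -0.7, -3.6]
gripper_width: 0.081
n 12541 ang 67.56176 ends [ 0.47238996 -0.24687049] [ 0.52030808 -0.13083228] len 0.12554287062352415 thick [-0.01610395  0.01604267] z 0.24523663763659714
t 4.65 pos [ 0.4812 -0.2213  0.2107] F [ 0.5  0.4 -4.5] M [-0.04  0.03 -0.  ] w 0.087
[[-0.0, 0.381, 0.925], [-0.0, 0.925, -0.381], [-1.0, -0.0, 0.0]] q [ 0.59   0.282 -0.329  1.906  0.109  0.971 -0.18 ]
```

View pics/w3.png

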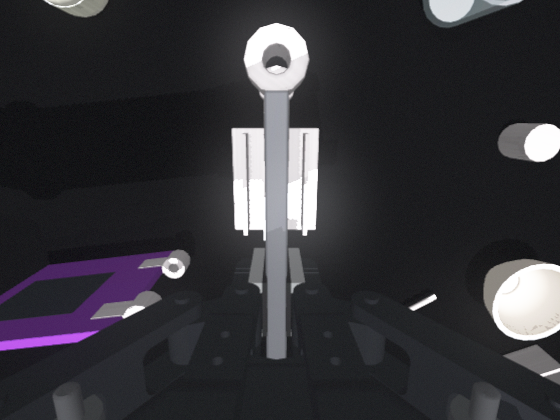

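View pics/s3.png

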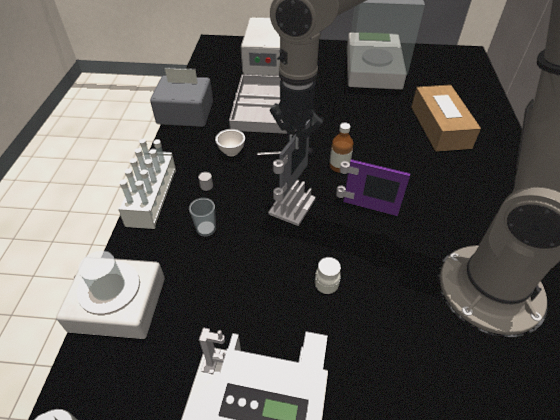

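```bash
python3 -c "
from h import *
go(.571,.118,.212,np.radians(84.4))"
python3 -m jog '0 10 5 -0.5 0 0 0; 0 25 10 -0.6 0 0 0; 0 40 10 -0.6 0 0 0; 0 45 5 -0.6 0 0 0; 0 45 0 -0.5 0 0 0'
python3 -c "
from h import *
go(.571,.118,.212,np.radians(84.4))"
```

```text
t 4.65 pos [ 0.4812 -0.2213  0.2107] F [ 0.5  0.4 -4.5] M [-0.04  0.03 -0.  ] w 0.087
[[-0.0, 0.381, 0.925], [-0.0, 0.925, -0.381], [-1.0, -0.0, 0.0]] q [ 0.59   0.282 -0.329  1.906  0.109  0.971 -0.18 ]
shift (cur tool axes) mm [ -1.4 347.9 -46.3] turn units [-2.8 -0.   0. ]  shift in goal axes [ -1.3 346.4  56.2] yaw 67.61
t: 5.15
eef_pos: [0.5507, -0.0684, 0.2102]
tool_rot: [0.707, 0.033, 0.706, -0.033]
contact_force: [0.7, -0.4, -4.4]
gripper_width: 0.086
t 5.15 pos [ 0.5507 -0.0684  0.2102] F [ 0.7 -0.4 -4.4] M [-0.01 -0.09  0.02] w 0.086
[[0.001, 0.093, 0.996], [0.001, 0.996, -0.093], [-1.0, 0.001, 0.0]] q [ 0.375  0.338 -0.447  1.844  0.171  0.997 -0.237]
shift (cur tool axes) mm [ -1.6 187.5   2.8] turn units [ 0.04  0.   -0.01]  shift in goal axes [ -1.8 187.5   2. ] yaw 84.66
```

```bash
python3 -m jog '0 45 1 0 0 0 0; 0 45 1 0 0 0 0; 0 45 0.5 0 0 0 0; 0 30 0 0.04 0 0 0; 0 12 0 0 0 0 0'
python3 -m jog '0 3 0 0 0 0 0; 0 0 0 0 0 0 0'
python3 -c "
from h import *
snap('wrist','w4'); 
go(.571,.118,.212,np.radians(84.4))
snap('side','s4');snap('scene','c4')
crop('s4',150,350,270,420,4,'s4c');crop('c4',370,530,180,330,4,'c4c')"
```

```text
t: 5.65
eef_pos: [0.5686, 0.1111, 0.2104]
tool_rot: [0.706, 0.034, 0.707, -0.032]
contact_force: [0.4, 0.2, -4.2]
gripper_width: 0.084
t: 5.85
eef_pos: [0.5695, 0.1076, 0.2104]
tool_rot: [0.706, 0.035, 0.706, -0.036]
contact_force: [-0.5, -1.3, -5.0]
gripper_width: 0.085
t 5.9 pos [0.5696 0.1065 0.2105] F [ 0.1 -0.5 -4.3] M [-0.13 -0.04  0.  ] w 0.082
[[-0.0, 0.103, 0.995], [-0.002, 0.995, -0.103], [-1.0, -0.002, -0.0]] q [ 0.099  0.387 -0.499  1.784  0.215  1.025 -0.584]
shift (cur tool axes) mm [-1.5 11.6  0.2] turn units [-0.05 -0.    0.02]  shift in goal axes [-1.5 11.6  0.2] yaw 84.1
```

View pics/w4.png

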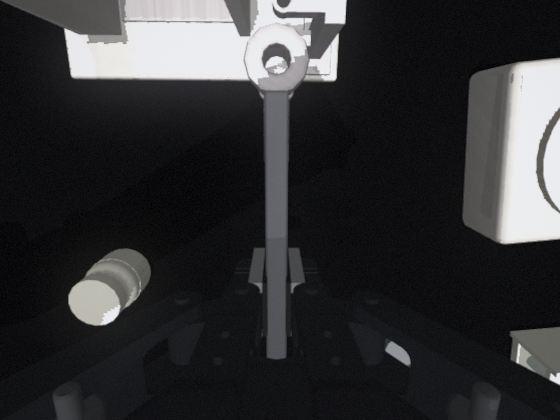

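View pics/s4c.png

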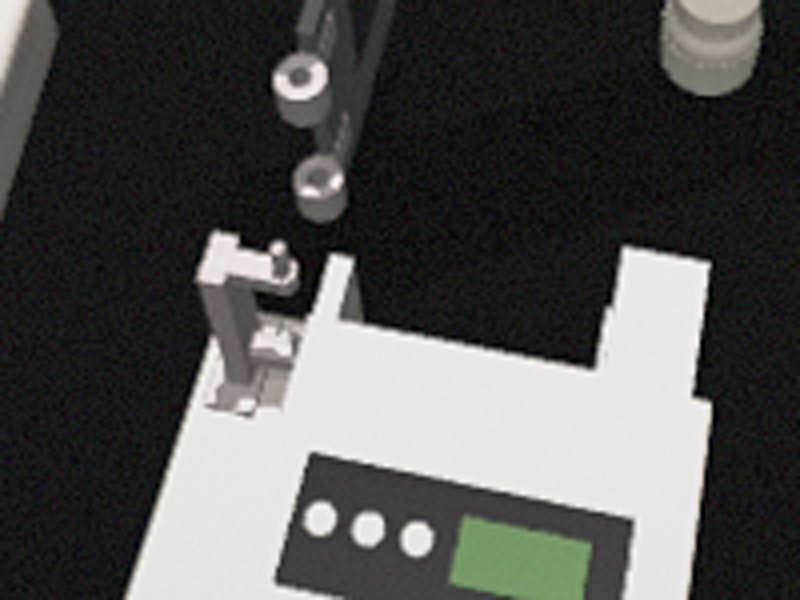

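View pics/c4c.png

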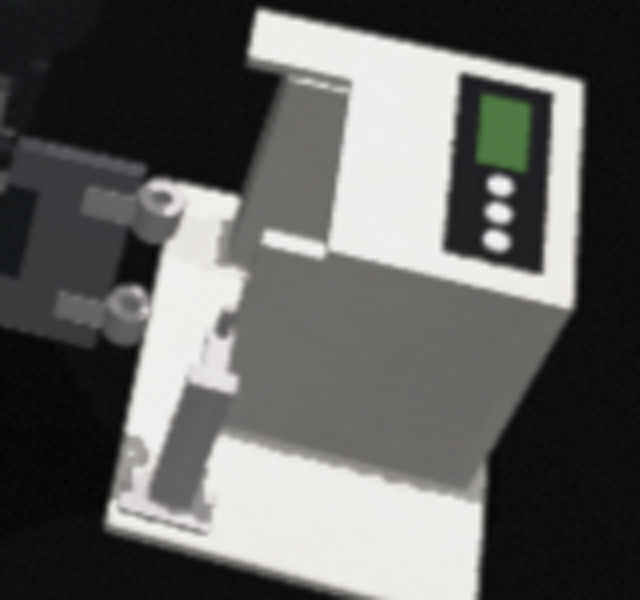

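```bash
python3 -m jog '0 12 0 -0.05 0 0 0; 0 0 0 0 0 0 0; 0 0 0 0 0 0 0'
python3 -c "
from h import *
snap('wrist','w5'); 
crop('w5',200,360,0,120,5,'w5c')
st()
W=cloud('w5'); np.set_printoptions(precision=4,suppress=True)
for v in range(0,45,3): print(v,[tuple(np.round(W[v,u]*1000).astype(int)) if W[v,u,0]==W[v,u,0] else None for u in range(268,304,4)])"
```

```text
t: 6.3
eef_pos: [0.5709, 0.1207, 0.2113]
tool_rot: [0.707, 0.034, 0.706, -0.034]
contact_force: [-0.2, 0.4, -4.1]
gripper_width: 0.087
t 6.35 pos [0.5709 0.1203 0.2112] F [-0.2 -0.1 -4.4] M [-0.06  0.01  0.04] w 0.081
[[0.001, 0.096, 0.995], [-0.001, 0.995, -0.096], [-1.0, -0.0, 0.001]] q [ 0.079  0.393 -0.504  1.775  0.218  1.029 -0.602]
0 [(np.int64(580), np.int64(292), np.int64(13)), (np.int64(584), np.int64(292), np.int64(14)), (np.int64(587), np.int64(292), np.int64(12)), (np.int64(591), np.int64(292), np.int64(12)), (np.int64(595), np.int64(291), np.int64(13)), (np.int64(598), np.int64(291), np.int64(13)), (np.int64(602), np.int64(290), np.int64(13)), (np.int64(606), np.int64(291), np.int64(12)), (np.int64(609), np.int64(290), np.int64(13))]
3 [(np.int64(580), np.int64(290), np.int64(12)), (np.int64(583), np.int64(290), np.int64(13)), (np.int64(587), np.int64(290), np.int64(12)), (np.int64(591), np.int64(290), np.int64(11)), (np.int64(594), np.int64(289), np.int64(13)), (np.int64(598), np.int64(289), np.int64(12)), (np.int64(602), np.int64(288), np.int64(12)), (np.int64(605), n
[... 4893 characters left out ...]
4(581), np.int64(213), np.int64(228)), (np.int64(582), np.int64(213), np.int64(227)), (np.int64(584), np.int64(213), np.int64(227)), (np.int64(585), np.int64(213), np.int64(227)), (np.int64(587), np.int64(212), np.int64(227)), (np.int64(588), np.int64(212), np.int64(227))]
42 [(np.int64(577), np.int64(212), np.int64(228)), (np.int64(578), np.int64(212), np.int64(227)), (np.int64(580), np.int64(212), np.int64(227)), (np.int64(581), np.int64(212), np.int64(228)), (np.int64(582), np.int64(212), np.int64(228)), (np.int64(584), np.int64(212), np.int64(228)), (np.int64(585), np.int64(211), np.int64(229)), (np.int64(587), np.int64(211), np.int64(227)), (np.int64(588), np.int64(211), np.int64(228))]
```

View pics/w5c.png

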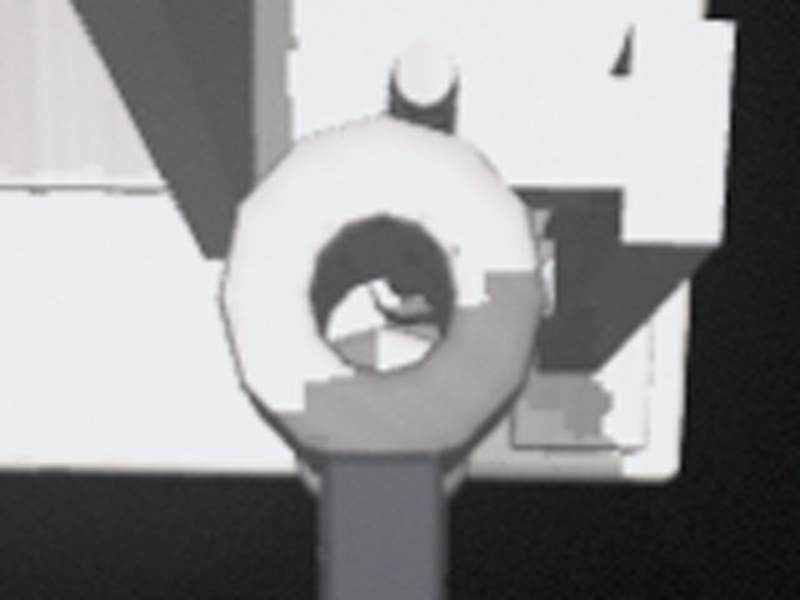

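```bash
cat >> h.py <<'E'
def circ(tag,zlo,zhi,c,rmax,rng=None):
    W=cloud(tag).reshape(-1,3); m=(W[:,2]>zlo)&(W[:,2]<zhi)&(np.hypot(W[:,0]-c[0],W[:,1]-c[1])<rmax)
    P=W[m]; e,r=cv2.minEnclosingCircle((P[:,:2]*1000).astype(np.float32)); print(tag,len(P),'enclosing',np.round(e,2),round(r,2),'mean',np.round(P.mean(0)*1000,2)); return P
def ray(tag,u,v,z):
    p,d,T,k=load(tag); r=T[:3,:3]@np.array([(u-k[2])/k[0],-(v-k[3])/k[1],-1]); s=(z-T[2,3])/r[2]; return T[:3,3]+s*r
E
python3 -c "
from h import *
circ('w5',.1545,.162,(.5867,.2398),.012)
circ('w5',.222,.234,(.5795,.206),.016)
print('bore via pixel',ray('w5',276.6,58.6,.2275)*1000,'pin',ray('w5',284.8,15,.157)*1000)
W=cloud('w5'); 
print('door dir'); doortop('w5',.235,.255,(.5,.65),(.05,.25))
print(ray('w5',271,89,.2445)*1000,ray('w5',289,89,.2445)*1000)
"
```

```text
w5 162 enclosing [586.88 239.59] 3.56 mean [586.83 239.48 157.08]
w5 3051 enclosing [578.99 204.4 ] 14.23 mean [579.18 206.87 227.69]
bore via pixel [579.23854333 206.68098751 227.5       ] pin [586.9643968  239.50672546 157.        ]
door dir
n 7605 ang 84.56139 ends [0.56840629 0.09403552] [0.57797868 0.19457782] len 0.10099694795915201 thick [-0.01315469  0.01330454] z 0.2441500157118406
[576.32168249 195.19905573 244.5       ] [581.99485068 194.65353631 244.5       ]
```

```bash
python3 -m jog '10 0 1.5 0 0 0 0; 12 0 1.5 0 0 0 0; 9 0 1.5 0 0 0 0; 0 0 0 0 0 0 0; 0 0 0 0 0 0 0'
python3 -c "
from h import *
go(.5786,.153,.180,np.radians(84.5))"
```

```text
t: 6.85
eef_pos: [0.5752, 0.1197, 0.1796]
tool_rot: [0.706, 0.034, 0.706, -0.034]
contact_force: [0.7, -0.0, -4.0]
gripper_width: 0.078
t 6.85 pos [0.5752 0.1197 0.1796] F [ 0.7 -0.  -4. ] M [-0.04  0.   -0.01] w 0.078
[[-0.0, 0.096, 0.995], [-0.001, 0.995, -0.096], [-1.0, -0.001, -0.0]] q [ 0.069  0.434 -0.493  1.795  0.243  0.974 -0.619]
shift (cur tool axes) mm [-0.4 33.5  0.1] turn units [-0.01 -0.    0.01]  shift in goal axes [-0.4 33.5  0.2] yaw 84.47
```

```bash
python3 -m jog '0 6 0 0 0 0 0; 0 8 0 0 0 0 0; 0 8 0 0 0 0 0; 0 7 0 0 0 0 0; 0 4 0 0 0 0 0'
python3 -m jog '0 0.5 0 0 0 0 0; 0 0 0 0 0 0 0'
python3 -c "
from h import *
snap('wrist','w6'); snap('side','s6'); snap('scene','c6')
crop('w6',200,360,0,120,5,'w6c');crop('s6',150,310,270,390,5,'s6c');crop('c6',370,530,180,300,5,'c6c')
go(.5786,.153,.180,np.radians(84.5))"
```

```text
t: 7.35
eef_pos: [0.5786, 0.1542, 0.1804]
tool_rot: [0.707, 0.034, 0.706, -0.033]
contact_force: [0.8, -0.9, -3.3]
gripper_width: 0.081
t: 7.55
eef_pos: [0.5786, 0.1531, 0.1801]
tool_rot: [0.707, 0.034, 0.706, -0.034]
contact_force: [-0.2, 0.7, -4.4]
gripper_width: 0.081
t 7.7 pos [0.5787 0.1525 0.1801] F [ 0.5 -0.  -3. ] M [-0.08  0.01  0.04] w 0.085
[[0.001, 0.097, 0.995], [-0.001, 0.995, -0.097], [-1.0, -0.001, 0.001]] q [ 0.016  0.451 -0.496  1.769  0.253  0.985 -0.676]
shift (cur tool axes) mm [ 0.1  0.5 -0.1] turn units [-0.01  0.01  0.01]  shift in goal axes [ 0.1  0.5 -0.1] yaw 84.43
```

View pics/w6c.png

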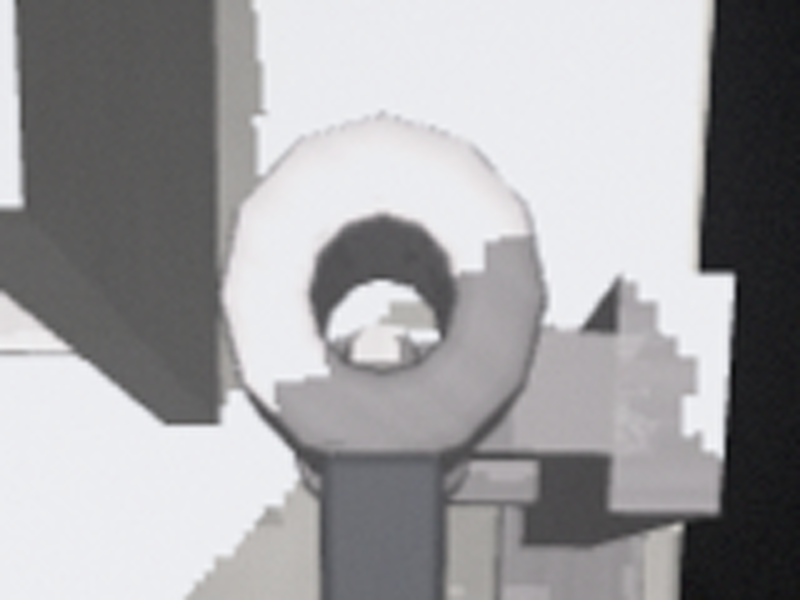

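View pics/s6c.png

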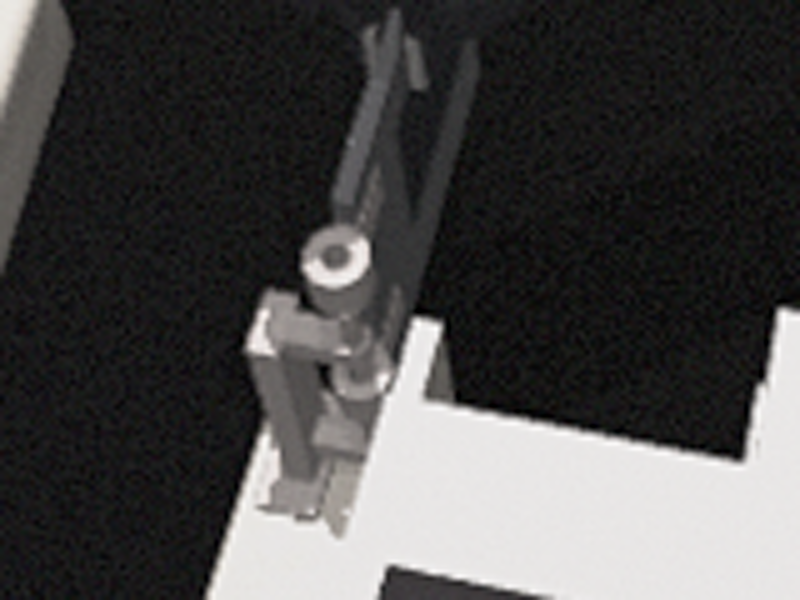

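View pics/c6c.png

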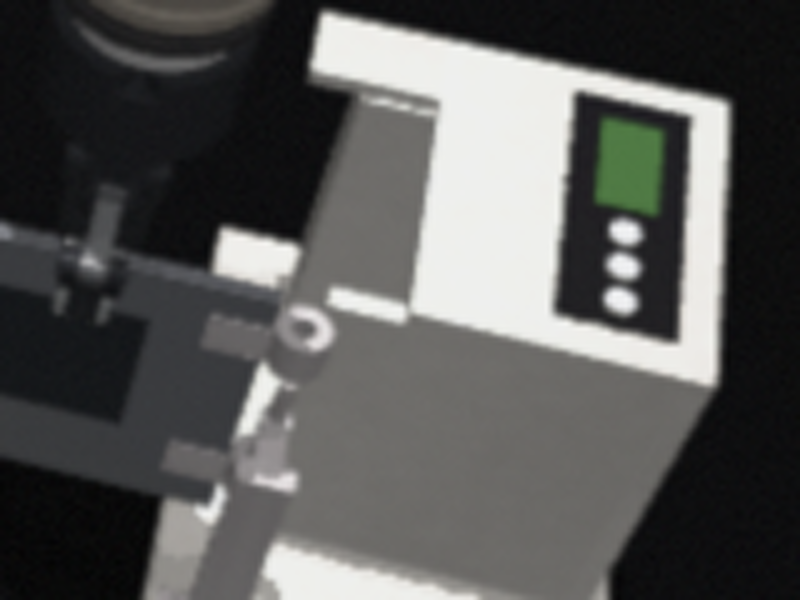

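```bash
python3 -c "
from h import *
a=circ('w6',.190,.204,(.5867,.2395),.016)
print('bore',ray('w6',276.6,58.6,.1965)*1000)
print('pinproj w5est',proj('w6',[[.5869,.2395,.157]]))
print('pin at u275.5',ray('w6',275.5,68,.157)*1000,ray('w6',275.5,66,.157)*1000)
p=load('w6')[0]
crop('w6',255,300,50,80,16,'w6d')
"
```

```text
w6 3057 enclosing [586.59 237.21] 13.69 mean [586.96 239.29 196.41]
bore [587.01877006 239.04033124 196.5       ]
pinproj w5est [[276.10398449  72.73775135]]
pin at u275.5 [586.81706564 241.59345818 157.        ] [586.90159176 242.46118668 157.        ]
```

View pics/w6d.png

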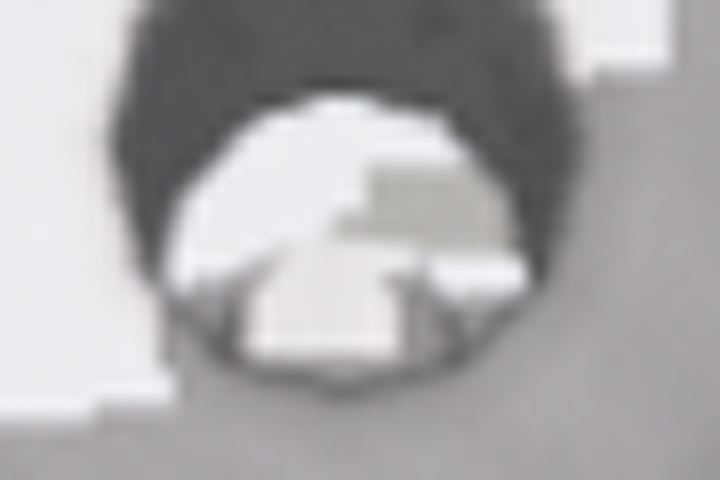

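```bash
python3 -m jog '4 0.7 -0.2 0 0 0 0; 5 0 0 0 0 0 0; 3 0 0 0 0 0 0; 0 0 0 0 0 0 0; 0 0 0 0 0 0 0'
python3 -c "
from h import *
o,r=st();snap('wrist','w7'); 
crop('w7',255,300,40,85,12,'w7d')
a=circ('w7',.178,.192,(.5867,.2395),.016)
print(proj('w7',[[.5869,.2395,.157],[.5869,.2400,.157]]),proj('w7',a.mean(0)))
"
```

```text
t: 8.2
eef_pos: [0.5785, 0.1538, 0.168]
tool_rot: [0.707, 0.034, 0.706, -0.034]
contact_force: [-0.5, 1.3, -4.4]
gripper_width: 0.078
t 8.2 pos [0.5785 0.1538 0.168 ] F [-0.5  1.3 -4.4] M [-0.06  0.02 -0.05] w 0.078
[[0.001, 0.096, 0.995], [-0.0, 0.995, -0.096], [-1.0, -0.0, 0.001]] q [ 0.01   0.464 -0.492  1.779  0.262  0.963 -0.685]
w7 3064 enclosing [586.59 237.61] 14.04 mean [586.83 239.99 184.32]
[[276.58936172  70.59457279]
 [276.47930232  69.36888711]] [[276.3710482   57.94364782]]
```

View pics/w7d.png

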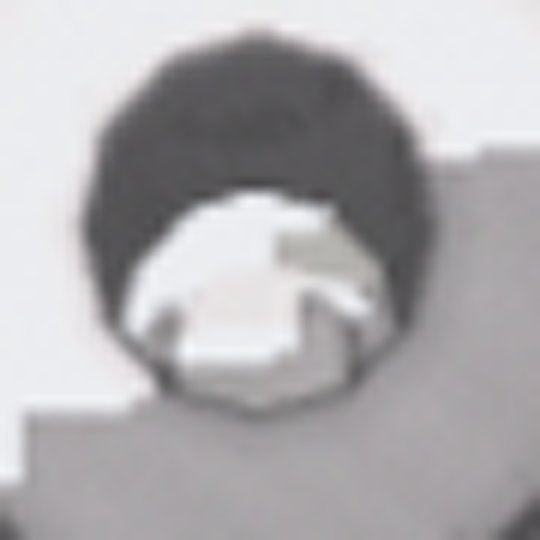

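```bash
python3 -m jog '2 0.1 -0.2 0 0 0 0; 2 0 0 0 0 0 0; 1.5 0 0 0 0 0 0; 1 0 0 0 0 0 0; 0 0 0 0 0 0 0'
python3 -c "
from h import *
o,r=st()
"
```

```text
t: 8.75
eef_pos: [0.5783, 0.1538, 0.1615]
tool_rot: [0.707, 0.034, 0.706, -0.034]
contact_force: [-0.7, 0.7, -4.0]
gripper_width: 0.085
t 8.75 pos [0.5783 0.1538 0.1615] F [-0.7  0.7 -4. ] M [-0.06 -0.    0.  ] w 0.085
[[0.001, 0.096, 0.995], [-0.001, 0.995, -0.096], [-1.0, -0.0, 0.001]] q [ 0.008  0.471 -0.49   1.785  0.267  0.951 -0.689]
```

```bash
python3 -m jog '1 0 0 0 0 0 0; 1 0 0 0 0 0 0; 1 0 0 0 0 0 0; 0 0 0 0 0 0 0'
python3 -m jog '1 0 0 0 0 0 0; 1 0 0 0 0 0 0; 1 0 0 0 0 0 0; 0 0 0 0 0 0 0'
python3 -c "
from h import *
o,r=st()
snap('side','s8');snap('scene','c8');snap('wrist','w8')
crop('s8',170,270,290,390,6,'s8c');crop('w8',255,300,40,85,12,'w8d')
"
```

```text
t: 9.15
eef_pos: [0.5783, 0.1539, 0.1585]
tool_rot: [0.707, 0.034, 0.706, -0.034]
contact_force: [0.5, 0.1, -4.7]
gripper_width: 0.087
t: 9.55
eef_pos: [0.5783, 0.1538, 0.1555]
tool_rot: [0.707, 0.034, 0.706, -0.034]
contact_force: [0.0, 0.3, -4.1]
gripper_width: 0.086
t 9.55 pos [0.5783 0.1538 0.1555] F [ 0.   0.3 -4.1] M [-0.1  -0.02  0.01] w 0.086
[[0.001, 0.096, 0.995], [-0.0, 0.995, -0.096], [-1.0, -0.0, 0.001]] q [ 0.006  0.478 -0.487  1.79   0.271  0.939 -0.693]
```

View pics/s8c.png

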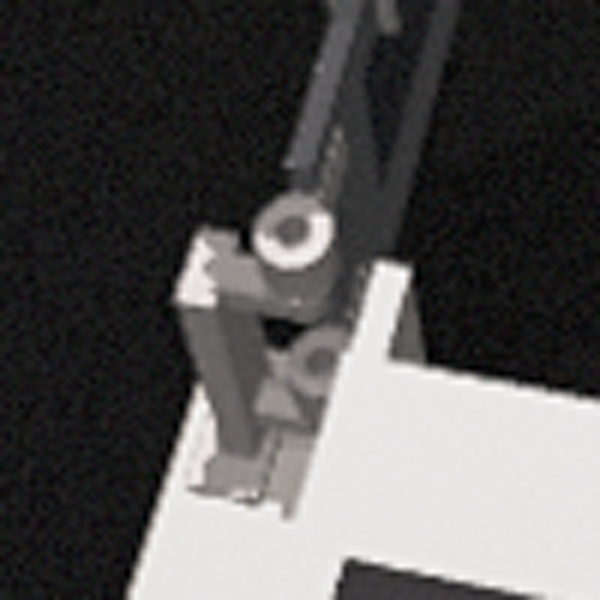

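View pics/w8d.png

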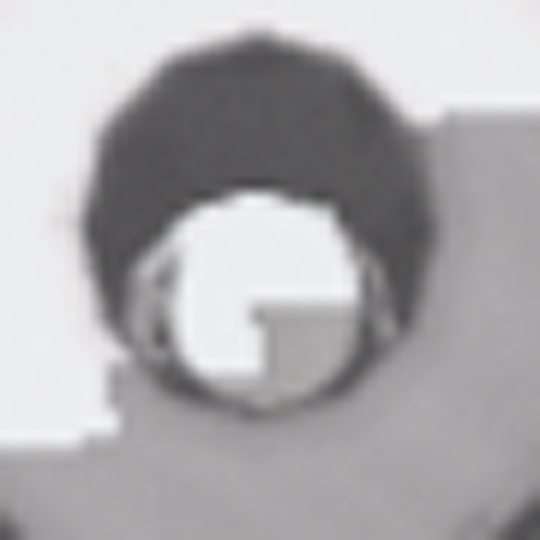

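```bash
python3 -m jog '1 0 0.2 0 0 0 0; 1 0 0 0 0 0 0; 1 0 0 0 0 0 0; 1 0 0 0 0 0 0'
python3 -m jog '1 0 0 0 0 0 0; 1 0 0 0 0 0 0; 1 0 0 0 0 0 0; 1 0 0 0 0 0 0'
python3 -m jog '1 0 0 0 0 0 0; 1 0 0 0 0 0 0; 0 0 0 0 0 0 0'
```

```text
t: 10.1
eef_pos: [0.5785, 0.1539, 0.1516]
tool_rot: [0.707, 0.034, 0.706, -0.034]
contact_force: [-0.4, -0.8, -3.5]
gripper_width: 0.083
t: 10.5
eef_pos: [0.5786, 0.1539, 0.1476]
tool_rot: [0.707, 0.034, 0.706, -0.034]
contact_force: [-0.5, 0.0, -4.7]
gripper_width: 0.083
t: 10.8
eef_pos: [0.5785, 0.1538, 0.1455]
tool_rot: [0.707, 0.034, 0.706, -0.034]
contact_force: [0.3, -0.6, -4.2]
gripper_width: 0.083
```

Smooth, no contact force. Now 0.5 mm rows until contact.

```bash
python3 -m jog '0.5 0 0 0 0 0 0; 0.5 0 0 0 0 0 0; 0.5 0 0 0 0 0 0; 0 0 0 0 0 0 0'
python3 -m jog '0.5 0 0 0 0 0 0; 0.5 0 0 0 0 0 0; 0 0 0 0 0 0 0'
```

```text
t: 11.2
eef_pos: [0.5785, 0.1538, 0.1441]
tool_rot: [0.707, 0.034, 0.706, -0.034]
contact_force: [-0.8, 0.9, -4.2]
gripper_width: 0.079
t: 11.5
eef_pos: [0.5785, 0.1539, 0.1431]
tool_rot: [0.707, 0.034, 0.706, -0.034]
contact_force: [0.6, 0.7, -4.2]
gripper_width: 0.085
```

```bash
python3 -m jog '0.4 0 0 0 0 0 0; 0 0 0 0 0 0 0'
python3 -m jog '0.4 0 0 0 0 0 0; 0 0 0 0 0 0 0'
python3 -m jog '0.4 0 0 0 0 0 0; 0 0 0 0 0 0 0'
```

```text
t: 11.7
eef_pos: [0.5786, 0.1539, 0.1428]
tool_rot: [0.707, 0.034, 0.706, -0.034]
contact_force: [0.2, 0.0, -3.1]
gripper_width: 0.085
t: 11.9
eef_pos: [0.5787, 0.1539, 0.1426]
tool_rot: [0.707, 0.034, 0.706, -0.034]
contact_force: [-0.2, -1.2, -2.3]
gripper_width: 0.079
t: 12.1
eef_pos: [0.5788, 0.1538, 0.1424]
tool_rot: [0.707, 0.034, 0.706, -0.034]
contact_force: [-1.5, -2.6, 1.1]
gripper_width: 0.084
```

```bash
python3 -c "
from h import *
o,r=st()
snap('side','s9');snap('wrist','w9')
doortop('w9',.166,.19,(.5,.65),(.05,.229))
circ('w9',.150,.168,(.5867,.2395),.016)
crop('s9',170,270,290,390,6,'s9c')
"
```

```text
t 12.1 pos [0.5788 0.1538 0.1424] F [-1.5 -2.6  1.1] M [-0.08  0.29  0.09] w 0.084
[[0.002, 0.097, 0.995], [-0.0, 0.995, -0.097], [-1.0, -0.0, 0.002]] q [ 1.00e-03  4.94e-01 -4.82e-01  1.80e+00  2.82e-01  9.15e-01 -7.02e-01]
n 8685 ang 84.61761 ends [0.57626946 0.12684668] [0.58577477 0.22773329] len 0.10133340673555241 thick [-0.01981675  0.01971099] z 0.1755071346713437
w9 3521 enclosing [586.98 239.91] 11.95 mean [586.98 240.05 158.73]
```

View pics/s9c.png

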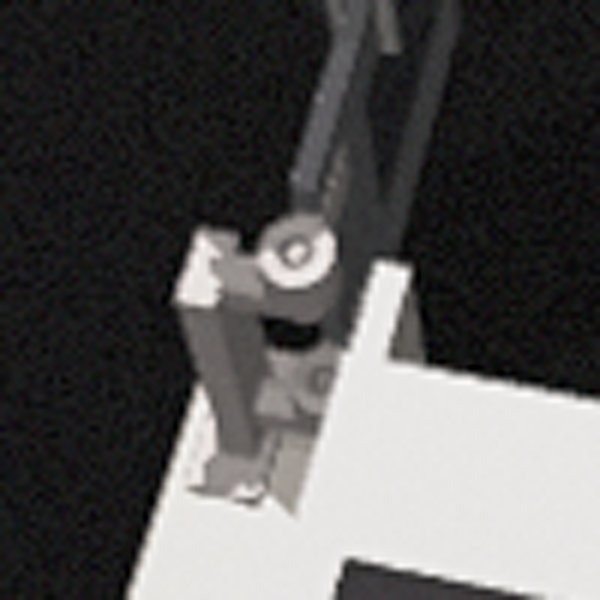

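View pics/w9.png

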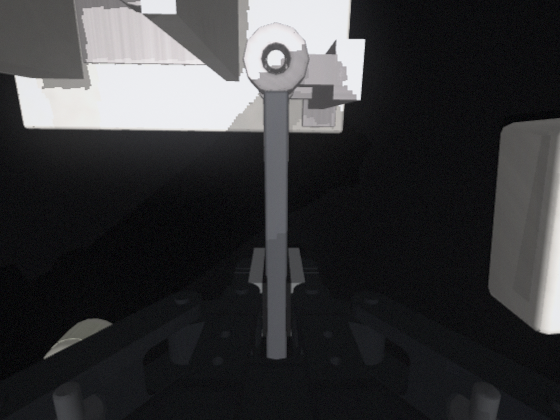

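```bash
python3 -m jog '0.3 -0.1 0 0 0 0 0; 0 0 0 0 0 0 0'
```

```text
t: 12.4
eef_pos: [0.5789, 0.1537, 0.1422]
tool_rot: [0.707, 0.034, 0.706, -0.034]
contact_force: [-3.1, -2.5, 5.1]
gripper_width: 0.085
```

```bash
python3 -m jog '0 0 0 0 0 0 3; 0 0 0 0 0 0 12; 0 0 0 0 0 0 25; 0 0 0 0 0 0 40; 0 0 0 0 0 0 40' 20
python3 -c "
from h import *
o,r=st();snap('wrist','w10');snap('side','s10')
doortop('w10',.166,.19,(.56,.61),(.09,.225))
crop('s10',170,270,290,390,6,'s10c')
"
```

```text
t: 12.9
eef_pos: [0.5785, 0.154, 0.1415]
tool_rot: [0.707, 0.034, 0.706, -0.034]
contact_force: [-0.5, -0.4, -0.2]
gripper_width: 0.469
t 12.9 pos [0.5785 0.154  0.1415] F [-0.5 -0.4 -0.2] M [ 0.01 -0.   -0.02] w 0.469
[[0.001, 0.096, 0.995], [-0.0, 0.995, -0.096], [-1.0, -0.0, 0.001]] q [ 1.00e-03  4.95e-01 -4.82e-01  1.80e+00  2.82e-01  9.14e-01 -7.02e-01]
n 7090 ang 85.75233 ends [0.5781081  0.12592992] [0.58548597 0.225266  ] len 0.09960969485519489 thick [-0.00509912  0.02535236] z 0.17436596501382395
```

View pics/w10.png

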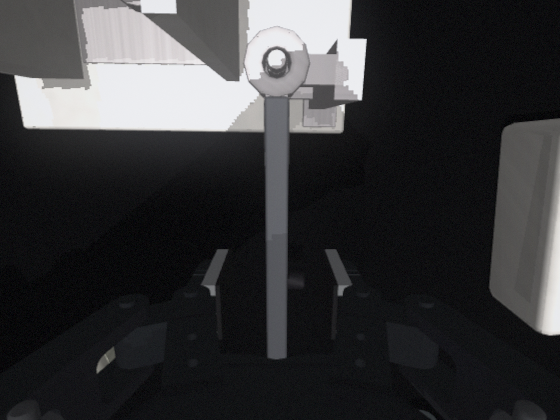

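View pics/s10c.png

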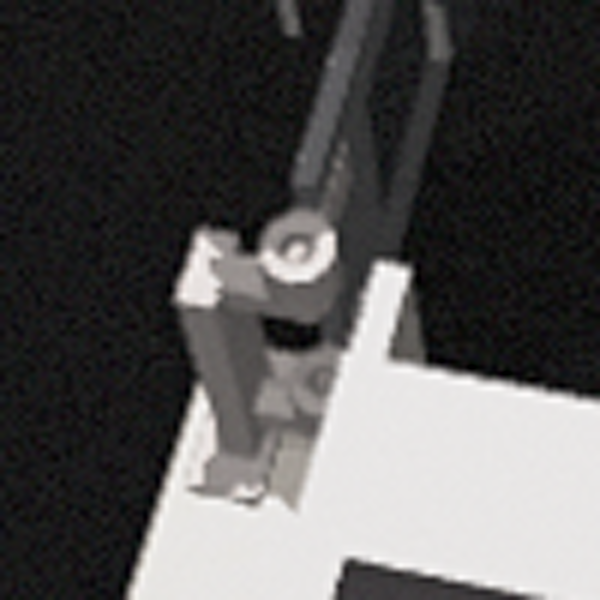

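```bash
python3 -m jog '-10 0 0 0 0 0 40; -15 0 0 0 0 0 40; -20 0 0 0 0 0 40; -20 0 0 0 0 0 40; 0 0 0 0 0 0 0'
python3 -m jog '0 5 15 0 0 0 0; 0 4 20 0 0 0 0; 0 0 15 0 0 0 0; 0 0 0 0 0 0 0'
python3 -c "
from h import *
o,r=st();snap('wrist','w11')
doortop('w11',.166,.19,(.56,.62),(.07,.227))
circ('w11',.150,.168,(.5867,.2395),.016)
"
```

```text
t: 13.5
eef_pos: [0.5806, 0.1549, 0.2111]
tool_rot: [0.709, 0.035, 0.704, -0.033]
contact_force: [-0.2, 0.3, -0.2]
gripper_width: 0.313
t: 13.9
eef_pos: [0.6306, 0.1573, 0.2065]
tool_rot: [0.707, 0.035, 0.706, -0.035]
contact_force: [-0.6, -0.3, -0.1]
gripper_width: -0.0
t 13.9 pos [0.6306 0.1573 0.2065] F [-0.6 -0.3 -0.1] M [-0.01  0.07 -0.04] w -0.0
[[0.002, 0.098, 0.995], [-0.0, 0.995, -0.098], [-1.0, -0.0, 0.002]] q [ 0.005  0.503 -0.484  1.619  0.258  1.082 -0.647]
n 3005 ang 84.059875 ends [0.57674221 0.12610872] [0.58716017 0.22623563] len 0.10066742945726528 thick [-0.0047715   0.00321026] z 0.17402248869641726
w11 1607 enclosing [587.55 237.  ] 13.38 mean [587.84 238.15 158.52]
```

View pics/w11.png

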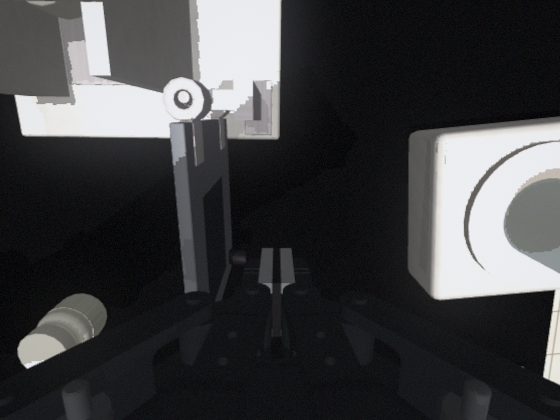

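```bash
python3 -m jog '15 0 0 0 0 0 0; 25 0 0 0 0 0 0; 15 0 0 0 0 0 0; 0 0 -12 0 0 0 0; 0 0 -12 0 0 0 0'
python3 -m jog '0 0 -6 0 0 0 0; 0 0 -4 0 0 0 0; 0 -0.5 -6 0 0 0 0; 0 -0.5 -6 0 0 0 0; 0 -0.5 -6 0 0 0 0'
python3 -m jog '0 0 -6 0 0 0 0; 0 1.2 -6 0 0 0 0; 0 1.8 -6.5 0 0 0 0; 0 1.8 -6.5 0 0 0 0'
python3 -c "
from h import *
o,r=st();snap('scene','c12')
rel=np.array(o['eef_pos'][:2])-[.587,.240]; print('tester rel',rel@[.995,-.1],rel@[.1,.995])
"
```

```text
t: 14.45
eef_pos: [0.6038, 0.1605, 0.1514]
tool_rot: [0.706, 0.034, 0.706, -0.034]
contact_force: [-0.9, 0.1, 0.1]
gripper_width: 0.002
t: 14.95
eef_pos: [0.577, 0.1614, 0.152]
tool_rot: [0.707, 0.034, 0.706, -0.034]
contact_force: [0.2, 0.9, 0.1]
gripper_width: 0.001
t: 15.35
eef_pos: [0.5523, 0.1689, 0.1516]
tool_rot: [0.707, 0.034, 0.706, -0.034]
contact_force: [0.0, -0.6, -0.2]
gripper_width: 0.0
t 15.35 pos [0.5523 0.1689 0.1516] F [ 0.  -0.6 -0.2] M [-0.02 -0.07 -0.02] w 0.0
[[0.001, 0.096, 0.995], [-0.0, 0.995, -0.096], [-1.0, -0.0, 0.001]] q [-0.017  0.453 -0.499  1.842  0.269  0.912 -0.736]
tester rel -0.027422864017870304 -0.07422655496759818
```

View pics/c12.png

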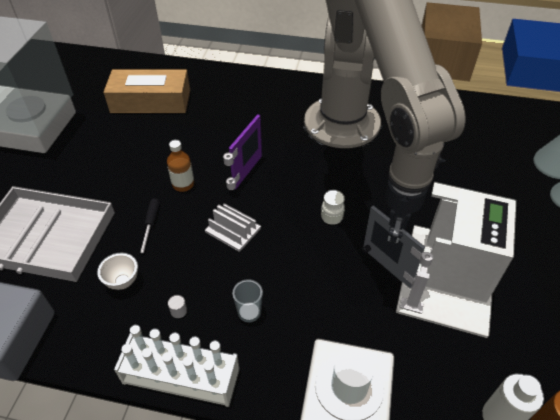

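```bash
python3 -m jog '0 2.5 -6 0 0 0 0; 0 3.2 -6 0 0 0 0; 0 3.8 -6 0 0 0 0; 0 4.2 -6 0 0 0 0; 0 4.5 -5 0 0 0 0'
python3 -m jog '0 4.5 -4 0 0 0 0; 0 4.5 -3.5 0 0 0 0; 0 4.5 -3 0 0 0 0; 0 0 0 0 0 0 0'
python3 -c "
from h import *
o,r=st();snap('wrist','w13')
rel=np.array(o['eef_pos'][:2])-[.587,.240]; print('tester rel',rel@[.995,-.1],rel@[.1,.995])
"
```

```text
t: 15.9
eef_pos: [0.5252, 0.1901, 0.1516]
tool_rot: [0.707, 0.034, 0.706, -0.034]
contact_force: [1.4, -0.2, -0.6]
gripper_width: -0.001
t: 16.3
eef_pos: [0.5161, 0.2051, 0.1516]
tool_rot: [0.707, 0.034, 0.706, -0.034]
contact_force: [-0.1, 0.8, -0.1]
gripper_width: 0.001
t 16.3 pos [0.5161 0.2051 0.1516] F [-0.1  0.8 -0.1] M [0.   0.04 0.01] w 0.001
[[0.001, 0.095, 0.995], [0.0, 0.995, -0.095], [-1.0, 0.0, 0.001]] q [-0.078  0.423 -0.519  1.893  0.265  0.893 -0.821]
tester rel -0.0670428058876519 -0.041864011589256414
```

View pics/w13.png

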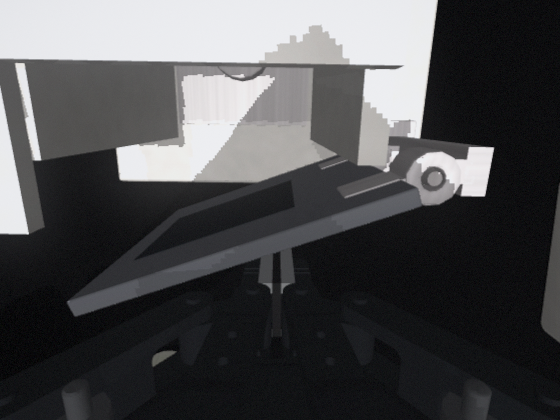

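```bash
python3 -m jog '0 4 -2 0 0 0 0; 0 4 -2 0 0 0 0; 0 3 -1 0 0 0 0; 0 3 -1 0 0 0 0; 0 2 0 0 0 0 0'
python3 -m jog '0 2 0 0 0 0 0; 0 2 0 0 0 0 0; 0 1.5 0 0 0 0 0; 0 0 0 0 0 0 0'
python3 -c "
from h import *
o,r=st();snap('wrist','w14')
rel=np.array(o['eef_pos'][:2])-[.587,.240]; print('tester rel',rel@[.995,-.1],rel@[.1,.995])
"
```

```text
t: 16.85
eef_pos: [0.512, 0.2209, 0.1516]
tool_rot: [0.707, 0.034, 0.706, -0.034]
contact_force: [-0.1, -0.1, 0.5]
gripper_width: 0.004
t: 17.25
eef_pos: [0.5127, 0.2263, 0.1516]
tool_rot: [0.707, 0.034, 0.706, -0.034]
contact_force: [-0.2, 0.0, -0.5]
gripper_width: -0.003
t 17.25 pos [0.5127 0.2263 0.1516] F [-0.2  0.  -0.5] M [-0.01  0.01  0.05] w -0.003
[[0.001, 0.096, 0.995], [-0.0, 0.995, -0.096], [-1.0, -0.0, 0.001]] q [-0.115  0.431 -0.521  1.881  0.27   0.898 -0.863]
tester rel -0.07250889116864764 -0.021079044063408707
```

View pics/w14.png

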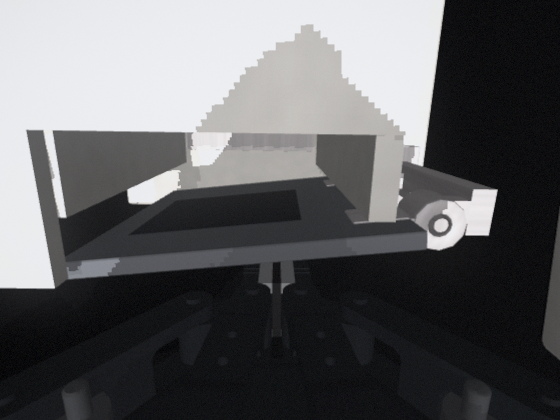

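```bash
python3 -m jog '0 1.5 0 0 0 0 0; 0 1.5 0 0 0 0 0; 0 1 0 0 0 0 0; 0 0 0 0 0 0 0'
python3 -m jog '0 1 0 0 0 0 0; 0 1 0 0 0 0 0; 0 0 0 0 0 0 0'
python3 -c "
from h import *
o,r=st();snap('wrist','w15')
rel=np.array(o['eef_pos'][:2])-[.587,.240]; print('tester rel',rel@[.995,-.1],rel@[.1,.995])
W=cloud('w15').reshape(-1,3); Q=(W[:,:2]-[.587,.240]); a=Q@[.995,-.0998]; b=Q@[.0998,.995]
for x in (-130,-110,-90,-70,-50,-30):
  m=(abs(a*1000-x)<6)&(abs(W[:,2]-.175)<.006)&(abs(b)<.04); print(x,m.sum(),np.percentile(b[m]*1000,[3,50,97]))
"
```

```text
t: 17.7
eef_pos: [0.5131, 0.2302, 0.1516]
tool_rot: [0.707, 0.034, 0.706, -0.034]
contact_force: [-0.8, -0.8, -0.8]
gripper_width: 0.003
t: 18.0
eef_pos: [0.5133, 0.2322, 0.1516]
tool_rot: [0.707, 0.034, 0.706, -0.034]
contact_force: [0.7, 0.0, -0.2]
gripper_width: -0.003
t 18.0 pos [0.5133 0.2322 0.1516] F [ 0.7  0.  -0.2] M [-0.06  0.04 -0.03] w -0.003
[[0.001, 0.096, 0.995], [-0.0, 0.995, -0.096], [-1.0, -0.0, 0.001]] q [-0.125  0.435 -0.521  1.874  0.272  0.901 -0.873]
tester rel -0.07251321659081965 -0.015173087571067716
-130 622 [-6.0915078  -1.73938608  1.45771499]
-110 643 [-5.55831715 -1.11192229  2.01931114]
-90 736 [-9.62903342 -1.03384904  2.51138691]
-70 971 [-9.36611773 -1.90013858  3.01797642]
-50 679 [-3.79348529  0.7702781   3.63679875]
-30 2384 [-2.69869284 17.89383139 37.79861506]
```

View pics/w15.png

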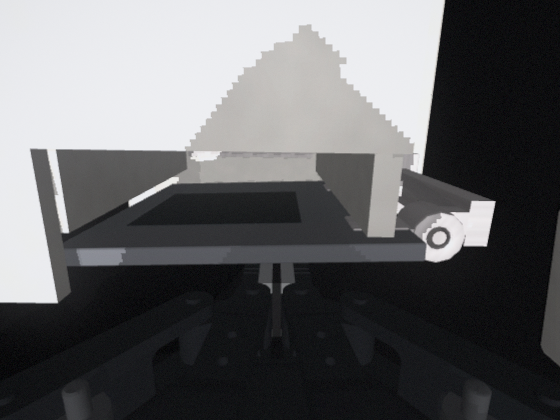

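```bash
python3 -m jog '0 1 0 0 0 0 0; 0 1 0 0 0 0 0; 0 0 0 0 0 0 0'
python3 -m jog '0 1 0 0 0 0 0; 0 0 0 0 0 0 0'
python3 -m jog '0 0.7 0 0 0 0 0; 0 0 0 0 0 0 0'
```

```text
t: 18.35
eef_pos: [0.5135, 0.2342, 0.1516]
tool_rot: [0.707, 0.034, 0.706, -0.034]
contact_force: [0.2, -0.1, 0.5]
gripper_width: 0.003
t: 18.55
eef_pos: [0.5136, 0.2351, 0.1516]
tool_rot: [0.707, 0.034, 0.706, -0.034]
contact_force: [-0.1, -0.1, -0.3]
gripper_width: -0.002
t: 18.75
eef_pos: [0.5137, 0.2357, 0.1516]
tool_rot: [0.707, 0.034, 0.706, -0.034]
contact_force: [-1.1, -0.8, 0.4]
gripper_width: -0.001
```

```bash
python3 -m jog '0 0.7 0 0 0 0 0; 0 0 0 0 0 0 0'
python3 -m jog '0 0.7 0 0 0 0 0; 0 0 0 0 0 0 0'
python3 -c "
from h import *
o,r=st();snap('wrist','w16')
rel=np.array(o['eef_pos'][:2])-[.587,.240]; print('tester rel',rel@[.995,-.1],rel@[.1,.995])
W=cloud('w16').reshape(-1,3); Q=(W[:,:2]-[.587,.240]); a=Q@[.995,-.0998]; b=Q@[.0998,.995]
for x in (-140,-130,-110,-90,-70,-50,-30):
  m=(abs(a*1000-x)<5)&(abs(W[:,2]-.175)<.004)&(abs(b)<.025); print(x,m.sum(),np.percentile(b[m]*1000,[3,50,97]))
"
```

```text
t: 18.95
eef_pos: [0.5137, 0.2363, 0.1516]
tool_rot: [0.707, 0.034, 0.706, -0.034]
contact_force: [1.4, -1.0, 0.5]
gripper_width: 0.003
t: 19.15
eef_pos: [0.5137, 0.2364, 0.1516]
tool_rot: [0.707, 0.034, 0.706, -0.035]
contact_force: [-1.0, -2.4, 1.9]
gripper_width: -0.001
t 19.15 pos [0.5137 0.2364 0.1516] F [-1.  -2.4  1.9] M [-0.56  0.2   0.04] w -0.001
[[0.001, 0.097, 0.995], [-0.001, 0.995, -0.097], [-1.0, -0.001, 0.001]] q [-0.133  0.439 -0.521  1.869  0.274  0.905 -0.881]
tester rel -0.0725365123105645 -0.010889862034167155
-140 485 [1.66208028 5.72179114 9.2841786 ]
-130 490 [1.37393348 5.5638879  8.91631892]
-110 496 [0.84329074 4.96450774 8.31825957]
-90 540 [-5.07303652  4.20365449  7.73241652]
-70 668 [-1.56403815  2.42390444  7.03323606]
-50 529 [-1.04066874  3.26453459  6.54999055]
-30 614 [-1.72507319  3.40033022 22.71747313]
```

View pics/w16.png

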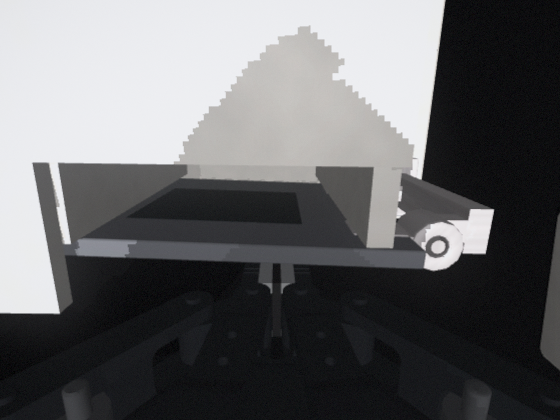

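```bash
python3 -m jog '0 0.4 0 0 0 0 0; 0 0 0 0 0 0 0'
python3 -m jog '0 0.3 0 0 0 0 0; 0 0 0 0 0 0 0'
```

```text
t: 19.4
eef_pos: [0.5137, 0.2366, 0.1515]
tool_rot: [0.706, 0.034, 0.706, -0.035]
contact_force: [-2.0, -5.4, 2.7]
gripper_width: 0.002
t: 19.6
eef_pos: [0.5138, 0.2366, 0.1515]
tool_rot: [0.706, 0.034, 0.706, -0.035]
contact_force: [-2.4, -4.9, 4.3]
gripper_width: 0.001
```

Stopped against the wall at about 6 N. Backing away slowly, straight back, then checking.

```bash
python3 -m jog '0 -1 0 0 0 0 0; 0 -2 0 0 0 0 0; 0 -8 0 0 0 0 0; 0 -20 0 0 0 0 0; 0 -30 0 0 0 0 0'
python3 -m jog '-20 -30 0 0 0 0 0; -40 -30 0 0 0 0 0; -40 -30 0 0 0 0 0; -20 -20 0 0 0 0 0; 0 0 0 0 0 0 0'
python3 -c "
from h import *
o,r=st();snap('wrist','w17');snap('side','s17');snap('scene','c17')
for t in('w17','s17','c17'):
  W=cloud(t).reshape(-1,3); Q=(W[:,:2]-[.587,.240]); a=Q@[.995,-.0998]; b=Q@[.0998,.995]
  for x in (-155,-140,-110,-80,-50,-30):
    m=(abs(a*1000-x)<6)&(abs(W[:,2]-.175)<.004)&(b>-.025)&(b<.02)
    if m.sum()>3: print(t,x,m.sum(),np.round(np.percentile(b[m]*1000,[3,50,97]),1),np.median(W[m,2]))
circ('w17',.150,.168,(.5867,.2395),.016)
crop('s17',150,350,270,420,4,'s17c');crop('c17',370,530,180,330,4,'c17c')
"
```

```text
t: 20.1
eef_pos: [0.5079, 0.1785, 0.1518]
tool_rot: [0.707, 0.034, 0.706, -0.032]
contact_force: [0.5, 0.4, 0.6]
gripper_width: -0.001
t: 20.6
eef_pos: [0.4992, 0.0647, 0.2749]
tool_rot: [0.709, 0.036, 0.703, -0.036]
contact_force: [0.6, -0.1, -0.6]
gripper_width: 0.002
t 20.6 pos [0.4992 0.0647 0.2749] F [ 0.6 -0.1 -0.6] M [ 0.01 -0.02  0.03] w 0.002
[[0.008, 0.102, 0.995], [-0.001, 0.995, -0.102], [-1.0, -0.0, 0.008]] q [ 0.207  0.187 -0.52   1.882  0.108  1.092 -0.457]
s17 -155 8 [-2.8  1.4 16.7] 0.17367736136705564
s17 -140 27 [-4.7 -0.8  3.2] 0.1723595828078509
s17 -110 32 [-4.  -0.1  4.3] 0.1729754604870815
s17 -80 29 [-3.1  0.2  3.8] 0.1738675701582162
s17 -50 33 [-3.4  0.9  4.3] 0.1740223847703226
s17 -30 47 [-3.   3.5 19.2] 0.1756347344861895
c17 -155 18 [-3.4 10.7 18. ] 0.1729499727285425
c17 -140 14 [-4.8 -0.8  2.6] 0.1730853326438065
c17 -110 14 [-4.2 -0.7  2.5] 0.17380646569437097
c17 -80 17 [-4.1  0.   3.2] 0.17299224384863676
c17 -50 18 [-3.2  0.9  4.3] 0.17405534553502366
c17 -30 38 [-2.1  9.2 18.6] 0.17542361418853725
w17 0 enclosing [0. 0.] 0.0 mean [nan nan nan]h.py:37: RuntimeWarning: Mean of empty slice.
  P=W[m]; e,r=cv2.minEnclosingCircle((P[:,:2]*1000).astype(np.float32)); print(tag,len(P),'enclosing',np.round(e,2),round(r,2),'mean',np.round(P.mean(0)*1000,2)); return P
  ret = um.true_divide(
```

View pics/w17.png

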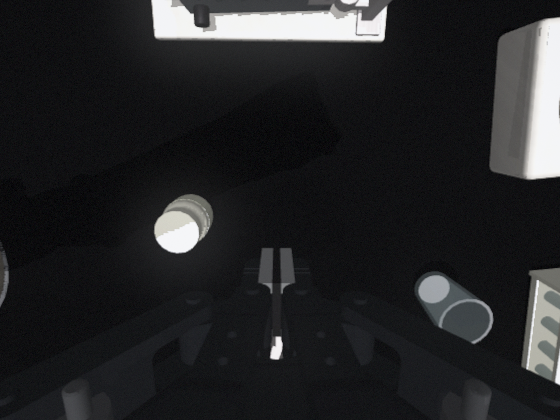

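View pics/s17.png

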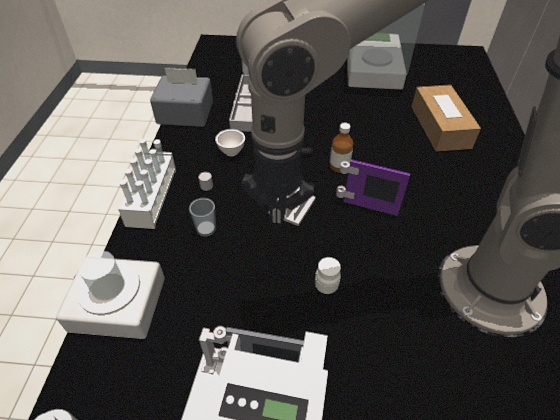

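View pics/c17.png

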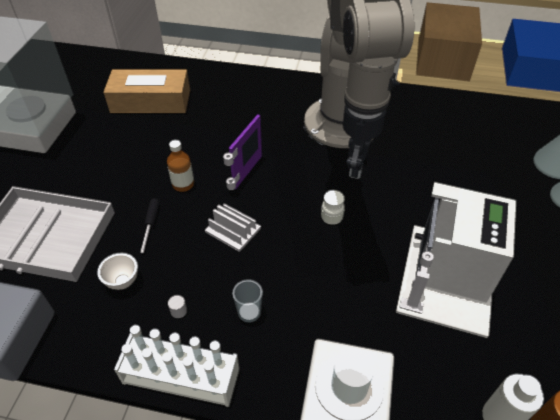

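```bash
python3 -m jog '0 40 0 0 0 0 0; 0 45 0 0 0 0 0; 10 25 8 0 0 0 0; 0 0 0 0 0 0 0; 0 0 0 0 0 0 0'
cat > m.py <<'E'
from h import *
import sys
t=sys.argv[1]
o,r=st();snap('wrist',t)
W=cloud(t).reshape(-1,3); Q=(W[:,:2]-[.587,.240]); a=(Q@[.995,-.0998])*1000; b=(Q@[.0998,.995])*1000
def line(m,lo,hi,step=6,q=50):
    xs=[];ys=[]
    for x in np.arange(lo,hi,step):
        k=m&(abs(a-x)<step/2)
        if k.sum()>5: xs.append(x);ys.append(np.percentile(b[k],q))
    p=np.polyfit(xs,ys,1) if len(xs)>1 else None
    return p,list(zip(xs,np.round(ys,1)))
print('door mid',line((abs(W[:,2]-.175)<.004)&(abs(b)<22),-145,-40))
print('roof front',line((abs(W[:,2]-.187)<.004)&(b>20)&(b<55),-135,-35,6,0.5))
E
python3 m.py w18
```

```text
t: 21.25
eef_pos: [0.5147, 0.1773, 0.2599]
tool_rot: [0.706, 0.033, 0.707, -0.033]
contact_force: [-1.0, -1.0, 0.4]
gripper_width: 0.002
t 21.25 pos [0.5147 0.1773 0.2599] F [-1.  -1.   0.4] M [-0.    0.04 -0.  ] w 0.002
[[-0.002, 0.093, 0.996], [-0.001, 0.996, -0.093], [-1.0, -0.001, -0.002]] q [ 0.028  0.289 -0.573  1.804  0.174  1.102 -0.698]
door mid (array([0.01324951, 0.43911053]), [(np.int64(-145), np.float64(-1.5)), (np.int64(-139), np.float64(-1.5)), (np.int64(-133), np.float64(-1.4)), (np.int64(-127), np.float64(-1.4)), (np.int64(-121), np.float64(-1.3)), (np.int64(-115), np.float64(-0.7)), (np.int64(-109), np.float64(-1.0)), (np.int64(-103), np.float64(-0.6)), (np.int64(-97), np.float64(-0.9)), (np.int64(-91), np.float64(-0.6)), (np.int64(-85), np.float64(-1.1)), (np.int64(-79), np.float64(-0.5)), (np.int64(-73), np.float64(-0.4)), (np.int64(-67), np.float64(-0.4)), (np.int64(-61), np.float64(-0.4)), (np.int64(-55), np.float64(-0.3)), (np.int64(-49), np.float64(-0.3)), (np.int64(-43), np.float64(-0.2))])
roof front (array([-1.00412324e-02,  3.93482098e+01]), [(np.int64(-135), np.float64(40.7)), (np.int64(-129), np.float64(40.7)), (np.int64(-123), np.float64(40.5)), (np.int64(-117), np.float64(40.6)), (np.int64(-111), np.float64(40.5)), (np.int64(-105), np.float64(40.4)), (np.int64(-99), np.float64(40.3)), (np.int64(-93), np.float64(40.2)), (np.int64(-87), np.float64(40.2)), (np.int64(-81), np.float64(40.3)), (np.int64(-75), np.float64(40.2)), (np.int64(-69), np.float64(39.9)), (np.int64(-63), np.float64(40.0)), (np.int64(-57), np.float64(39.9)), (np.int64(-51), np.float64(40.0)), (np.int64(-45), np.float64(39.8)), (np.int64(-39), np.float64(39.7))])
```

View pics/w18.png

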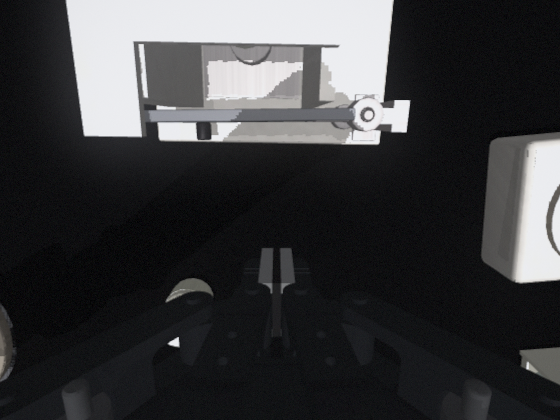

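```bash
python3 -m jog '30 10 0 0 0 0 0; 40 10 0 0 0 0 0; 38 10 0 0 0 0 0; 0 10 -1 0 0 0 0; 0 5 0 0 0 0 0'
python3 -m jog '0 4 0 0 0 0 0; 0 2 0 0 0 0 0; 0 0 0 0 0 0 0'
python3 -c "
from h import *
st()"
```

```text
t: 21.8
eef_pos: [0.5191, 0.2215, 0.1541]
tool_rot: [0.706, 0.034, 0.706, -0.034]
contact_force: [0.1, 0.1, 1.1]
gripper_width: -0.002
t: 22.1
eef_pos: [0.5207, 0.2275, 0.1552]
tool_rot: [0.708, 0.034, 0.705, -0.034]
contact_force: [-0.1, -0.7, -0.2]
gripper_width: -0.003
t 22.1 pos [0.5207 0.2275 0.1552] F [-0.1 -0.7 -0.2] M [0.01 0.02 0.03] w -0.003
[[0.003, 0.097, 0.995], [0.0, 0.995, -0.097], [-1.0, 0.001, 0.003]] q [-0.094  0.442 -0.546  1.861  0.287  0.914 -0.871]
```

```bash
python3 -m jog '0 -1 -7 0 0 0 0; 3 0 -6 0 0 0 0; 0 0 0 0 0 0 0; 0 1 0 0 0 0 0; 0 1 0 0 0 0 0'
python3 -m jog '0 1 0 0 0 0 0; 0 1 0 0 0 0 0; 0 0.7 0 0 0 0 0; 0 0.5 0 0 0 0 0; 0 0 0 0 0 0 0'
python3 m.py w19
```

```text
t: 22.6
eef_pos: [0.5072, 0.2293, 0.1506]
tool_rot: [0.707, 0.034, 0.706, -0.034]
contact_force: [0.8, -0.2, -0.4]
gripper_width: -0.0
t: 23.1
eef_pos: [0.5073, 0.2326, 0.1506]
tool_rot: [0.707, 0.034, 0.706, -0.034]
contact_force: [0.2, 0.4, 0.5]
gripper_width: -0.002
t 23.1 pos [0.5073 0.2326 0.1506] F [0.2 0.4 0.5] M [-0.09  0.01 -0.05] w -0.002
[[0.001, 0.096, 0.995], [-0.0, 0.995, -0.096], [-1.0, -0.0, 0.001]] q [-0.106  0.435 -0.551  1.886  0.287  0.899 -0.892]
door mid (array([0.01186828, 0.54656563]), [(np.int64(-145), np.float64(-1.1)), (np.int64(-139), np.float64(-0.8)), (np.int64(-133), np.float64(-1.1)), (np.int64(-127), np.float64(-0.8)), (np.int64(-121), np.float64(-0.7)), (np.int64(-115), np.float64(-0.4)), (np.int64(-109), np.float64(-0.4)), (np.int64(-103), np.float64(-0.3)), (np.int64(-97), np.float64(-0.1)), (np.int64(-91), np.float64(-1.3)), (np.int64(-85), np.float64(-1.8)), (np.int64(-79), np.float64(-1.5)), (np.int64(-73), np.float64(-1.4)), (np.int64(-67), np.float64(-1.1)), (np.int64(-61), np.float64(0.4)), (np.int64(-55), np.float64(0.7)), (np.int64(-49), np.float64(0.7)), (np.int64(-43), np.float64(0.8))])
roof front (array([-1.09052640e-02,  3.95675268e+01]), [(np.int64(-135), np.float64(41.1)), (np.int64(-129), np.float64(40.9)), (np.int64(-123), np.float64(40.9)), (np.int64(-117), np.float64(40.9)), (np.int64(-111), np.float64(40.9)), (np.int64(-105), np.float64(40.6)), (np.int64(-99), np.float64(40.6)), (np.int64(-93), np.float64(40.6)), (np.int64(-87), np.float64(40.6)), (np.int64(-81), np.float64(40.4)), (np.int64(-75), np.float64(40.4)), (np.int64(-69), np.float64(40.4)), (np.int64(-63), np.float64(40.3)), (np.int64(-57), np.float64(40.1)), (np.int64(-51), np.float64(40.1)), (np.int64(-45), np.float64(40.2)), (np.int64(-39), np.float64(39.9))])
```

```bash
python3 -m jog '0 0.5 0 0 0 0 0; 0 0.5 0 0 0 0 0; 0 0.5 0 0 0 0 0; 0 0.5 0 0 0 0 0; 0 0 0 0 0 0 0'
python3 -m jog '0 0.5 0 0 0 0 0; 0 0.5 0 0 0 0 0; 0 0 0 0 0 0 0'
python3 -m jog '0 0.3 0 0 0 0 0; 0 0.3 0 0 0 0 0; 0 0 0 0 0 0 0'
```

```text
t: 23.65
eef_pos: [0.5075, 0.2346, 0.1506]
tool_rot: [0.707, 0.034, 0.706, -0.034]
contact_force: [-0.9, -0.0, -0.7]
gripper_width: -0.002
t: 23.95
eef_pos: [0.5076, 0.2356, 0.1506]
tool_rot: [0.707, 0.034, 0.706, -0.034]
contact_force: [-0.4, 0.1, 0.6]
gripper_width: -0.005
t: 24.25
eef_pos: [0.5076, 0.2362, 0.1506]
tool_rot: [0.707, 0.034, 0.706, -0.034]
contact_force: [0.4, 0.1, 1.3]
gripper_width: 0.002
```

```bash
python3 -m jog '0 0.3 0 0 0 0 0; 0 0.3 0 0 0 0 0; 0 0 0 0 0 0 0'
python3 -m jog '0 0.3 0 0 0 0 0; 0 0 0 0 0 0 0'
python3 m.py w20 | cut -c1-300
python3 -m jog '0 0.2 0 0 0 0 0; 0 0 0 0 0 0 0'
```

```text
t: 24.55
eef_pos: [0.5077, 0.2368, 0.1506]
tool_rot: [0.707, 0.034, 0.706, -0.034]
contact_force: [-0.5, 0.2, -0.5]
gripper_width: -0.003
t: 24.75
eef_pos: [0.5077, 0.237, 0.1506]
tool_rot: [0.707, 0.034, 0.706, -0.034]
contact_force: [0.4, -0.4, 0.8]
gripper_width: 0.001
t 24.75 pos [0.5077 0.237  0.1506] F [ 0.4 -0.4  0.8] M [-0.13  0.02  0.02] w 0.001
[[0.001, 0.096, 0.995], [-0.0, 0.995, -0.096], [-1.0, -0.0, 0.001]] q [-0.114  0.438 -0.551  1.881  0.288  0.901 -0.9  ]
door mid (array([-0.03419369,  0.74914787]), [(np.int64(-145), np.float64(5.8)), (np.int64(-139), np.float64(5.5)), (np.int64(-133), np.float64(5.5)), (np.int64(-127), np.float64(5.1)), (np.int64(-121), np.float64(5.2)), (np.int64(-115), np.float64(5.1)), (np.int64(-109), np.float64(4.7)), (np.int64
roof front (array([-1.05003485e-02,  3.95871691e+01]), [(np.int64(-135), np.float64(41.0)), (np.int64(-129), np.float64(41.0)), (np.int64(-123), np.float64(40.8)), (np.int64(-117), np.float64(40.8)), (np.int64(-111), np.float64(40.8)), (np.int64(-105), np.float64(40.7)), (np.int64(-99), np.float64(4
t: 25.0
eef_pos: [0.5078, 0.2371, 0.1506]
tool_rot: [0.707, 0.034, 0.706, -0.034]
contact_force: [-0.9, -0.4, 0.4]
gripper_width: -0.0
```

```bash
python3 -m jog '0 -0.1 0 0 0 0 0; 0 -0.1 0 0 0 0 0; 0 -0.1 0 0 0 0 0; 0 -0.1 0 0 0 0 0; 0 -0.1 0 0 0 0 0'
python3 -m jog '0 -0.1 0 0 0 0 0; 0 -0.1 0 0 0 0 0; 0 -0.2 0 0 0 0 0; 0 -0.2 0 0 0 0 0; 0 -0.3 0 0 0 0 0'
python3 -m jog '0 -0.3 0 0 0 0 0; 0 -0.4 0 0 0 0 0; 0 -0.5 0 0 0 0 0; 0 -0.7 0 0 0 0 0; 0 -1 0 0 0 0 0'
python3 m.py w21 | cut -c1-300
```

```text
t: 25.5
eef_pos: [0.5077, 0.2367, 0.1506]
tool_rot: [0.707, 0.034, 0.706, -0.034]
contact_force: [0.3, -0.2, -0.4]
gripper_width: -0.001
t: 26.0
eef_pos: [0.5077, 0.2358, 0.1506]
tool_rot: [0.707, 0.034, 0.706, -0.034]
contact_force: [-0.2, -0.5, 0.2]
gripper_width: 0.001
t: 26.5
eef_pos: [0.5073, 0.2329, 0.1506]
tool_rot: [0.707, 0.034, 0.706, -0.034]
contact_force: [-1.1, 0.7, -0.1]
gripper_width: -0.0
t 26.5 pos [0.5073 0.2329 0.1506] F [-1.1  0.7 -0.1] M [ 0.03  0.06 -0.  ] w -0.0
[[0.001, 0.096, 0.995], [-0.0, 0.995, -0.096], [-1.0, -0.0, 0.001]] q [-0.107  0.435 -0.551  1.886  0.287  0.899 -0.893]
door mid (array([-0.0164772 ,  0.58663095]), [(np.int64(-145), np.float64(3.0)), (np.int64(-139), np.float64(2.9)), (np.int64(-133), np.float64(3.2)), (np.int64(-127), np.float64(2.8)), (np.int64(-121), np.float64(2.9)), (np.int64(-115), np.float64(2.8)), (np.int64(-109), np.float64(2.6)), (np.int64
roof front (array([-1.10159012e-02,  3.95634108e+01]), [(np.int64(-135), np.float64(41.1)), (np.int64(-129), np.float64(41.1)), (np.int64(-123), np.float64(40.8)), (np.int64(-117), np.float64(40.8)), (np.int64(-111), np.float64(40.8)), (np.int64(-105), np.float64(40.8)), (np.int64(-99), np.float64(4
```

```bash
python3 -m jog '0 -3 0 0 0 0 0; 0 -8 0 0 0 0 0; 0 -20 0 0 0 0 0; 0 -25 0 0 0 0 0; -20 -10 0 0 0 0 0'
python3 -m jog '-40 0 0 0 0 0 0; -45 0 0 0 0 0 0; -10 0 0 0 0 0 0; 0 0 0 0 0 0 0; 0 0 0 0 0 0 0'
python3 m.py w22 | cut -c1-300
python3 -c "
from h import *
snap('side','s22');snap('scene','c22')
circ('w22',.150,.168,(.587,.240),.016)
for n in('s','c'):
  A={'s':'side0','c':'scene0'}[n]
  d=np.abs(load(A)[0].astype(int)-load(n+'22')[0]).sum(2)
  cv2.imwrite('pics/d_%s.png'%n,(d>60).astype(np.uint8)*255)
a=cv2.imread('pics/d_s.png');b=cv2.imread('pics/c22.png');cv2.imwrite('pics/f.png',cv2.resize(np.hstack([a,b]),(800,300)))
crop('s22',150,350,270,420,4,'s22c')"
```

```text
t: 27.05
eef_pos: [0.4991, 0.163, 0.1684]
tool_rot: [0.705, 0.034, 0.708, -0.037]
contact_force: [-0.2, 0.0, -0.6]
gripper_width: 0.0
t: 27.55
eef_pos: [0.5002, 0.1664, 0.2644]
tool_rot: [0.706, 0.034, 0.706, -0.035]
contact_force: [0.0, -0.7, -1.0]
gripper_width: -0.001
t 27.55 pos [0.5002 0.1664 0.2644] F [ 0.  -0.7 -1. ] M [-0.05 -0.04 -0.01] w -0.001
[[-0.0, 0.097, 0.995], [-0.001, 0.995, -0.097], [-1.0, -0.001, -0.0]] q [ 0.058  0.255 -0.586  1.836  0.158  1.098 -0.684]
door mid (array([-0.01380691,  0.43421077]), [(np.int64(-145), np.float64(2.3)), (np.int64(-139), np.float64(2.2)), (np.int64(-133), np.float64(2.2)), (np.int64(-127), np.float64(2.1)), (np.int64(-121), np.float64(2.2)), (np.int64(-115), np.float64(2.2)), (np.int64(-109), np.float64(2.2)), (np.int64
roof front (array([-1.07357307e-02,  3.92022528e+01]), [(np.int64(-135), np.float64(40.6)), (np.int64(-129), np.float64(40.7)), (np.int64(-123), np.float64(40.4)), (np.int64(-117), np.float64(40.5)), (np.int64(-111), np.float64(40.4)), (np.int64(-105), np.float64(40.2)), (np.int64(-99), np.float64(4
w22 852 enclosing [583.91 240.73] 12.97 mean [585.75 240.22 158.42]
```

View pics/f.png

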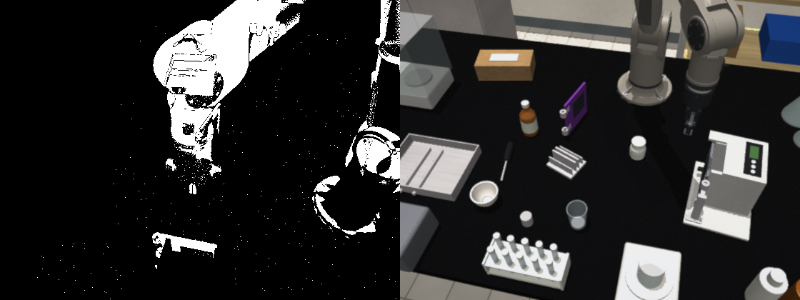

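View pics/s22c.png

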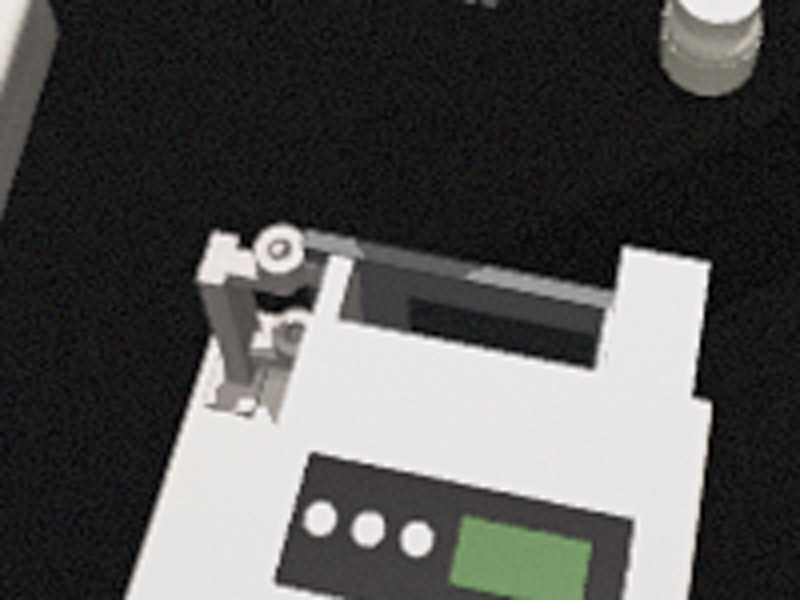

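View pics/w22.png

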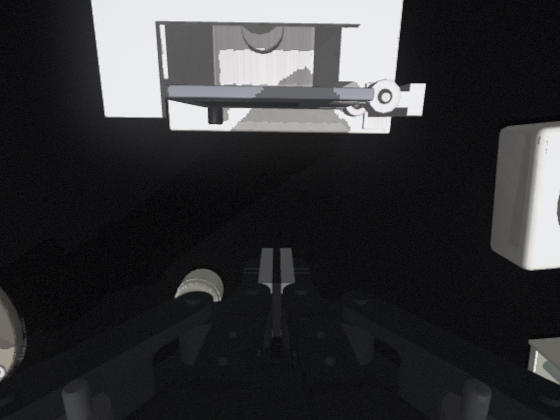

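```bash
python3 -c "
from station import bot
print(bot.hand_in())"
```

```text
the job is handed in; nothing more can be done
None
```

I hung the grey door on both hinge pins while it stood wide open, let go of it, swung it shut and handed the job in at about 28 s of the 72 s allowed.

- **Hanging:** I lowered it slowly onto the pins. Only at the end did it meet resistance, about 9 N against the 30 N limit. After release, the door's top edge measured about 174 mm up (175 expected) and the upper knuckle about 158.5 mm (159 expected), so it is fully home.
- **Shutting:** The first push reached the chamber wall at about 6 N, but the door sprang back about 7 mm, so I did it again more gently. The second time, while I held it against the wall, the free edge measured about +5 mm in the tester's frame (+4.5 mm nominal).
- **Final position:** After I backed off slowly, the free edge settled at about +1.7 mm. That is about 3 mm of spring-back and was still the same at the last look. I took it as shut, since the task allows "a few mm".
- **Bench:** A before-and-after comparison of the side camera pictures shows changes only at the arm, its base, and the tester where the door now hangs. The arm had also moved clear and touched nothing.

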